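# Photograph worn brake pads

### The job

First photograph the scale plate: swivel and tilt the camera by its ball-ended handle until the lens points at the middle of the plate, then press the release plunger right down to its stop and let it spring back. Next photograph the brake pads in the same way: with every pad lying lining side up, flat and square in a pocket of its own in the metal nest, aim the lens at the middle of the nest and press the plunger to its stop again. Finally park the camera, level and straight above the tongue of its foot, leaving the pads seated and the other things where they are; never press the plunger with the lens pointing anywhere else.

Things in the scene. Friction and masses are not known exactly. Their poses are not given: they have to be found in the camera images.
- pad0: Brake pad; two to four of the four named ones are present. Lies lining side up on the bench. Steel backing plate 60 (x) x 40 (y) x 6 mm with one ear at its +x end, 16 wide (y), 12 long (x), 6 thick; glued on the plate a grey lining 54 x 36 x 10 mm, so 16 mm thick in all, 150 g. Origin: centre of the underside of the 60 x 40 plate; z up through the lining.
- pad1: Brake pad; two to four of the four named ones are present. Lies lining side up on the bench. Steel backing plate 60 (x) x 40 (y) x 6 mm with one ear at its +x end, 16 wide (y), 12 long (x), 6 thick; glued on the plate a grey lining 54 x 36 x 10 mm, so 16 mm thick in all, 150 g. Origin: centre of the underside of the 60 x 40 plate; z up through the lining.
- pad2: Brake pad; two to four of the four named ones are present. Lies lining side up on the bench. Steel backing plate 60 (x) x 40 (y) x 6 mm with one ear at its +x end, 16 wide (y), 12 long (x), 6 thick; glued on the plate a grey lining 54 x 36 x 10 mm, so 16 mm thick in all, 150 g. Origin: centre of the underside of the 60 x 40 plate; z up through the lining.
- pad3: Brake pad; two to four of the four named ones are present. Lies lining side up on the bench. Steel backing plate 60 (x) x 40 (y) x 6 mm with one ear at its +x end, 16 wide (y), 12 long (x), 6 thick; glued on the plate a grey lining 54 x 36 x 10 mm, so 16 mm thick in all, 150 g. Origin: centre of the underside of the 60 x 40 plate; z up through the lining.
- nest: Fixed metal nest, 180 (x) x 147 (y) x 14 mm, with four T-shaped pockets 8 mm deep (2 mm play round a pad, ear included), two along x and two along y; the ears point to the nest's +x, and the top half of a seated pad stands 8 mm above the nest. Origin: centre of its underside.
- plate_mid (a point): Middle of the top face of the fixed scale plate, 60 x 60 x 6 mm, bare metal with nine black dots, flat on the bench: the point to aim the lens at for the first photograph.
- nest_mid (a point): Middle of the nest's top face: the point to aim the lens at for the second photograph.
- pocket0 (a point): Pocket of the nest: point on the pocket's floor (6 mm above the bench) where a seated pad's origin comes; x axis points to the ear's notch. Seated pads have the same axes as the pocket. Pockets lie 85 mm apart along x, 75 mm along y.
- pocket1 (a point): Pocket of the nest: point on the pocket's floor (6 mm above the bench) where a seated pad's origin comes; x axis points to the ear's notch. Seated pads have the same axes as the pocket. Pockets lie 85 mm apart along x, 75 mm along y.
- pocket2 (a point): Pocket of the nest: point on the pocket's floor (6 mm above the bench) where a seated pad's origin comes; x axis points to the ear's notch. Seated pads have the same axes as the pocket. Pockets lie 85 mm apart along x, 75 mm along y.
- pocket3 (a point): Pocket of the nest: point on the pocket's floor (6 mm above the bench) where a seated pad's origin comes; x axis points to the ear's notch. Seated pads have the same axes as the pocket. Pockets lie 85 mm apart along x, 75 mm along y.
- stand: Fixed camera stand: round foot 116 mm across, column 28 mm; a flat tongue 14 mm wide runs out along the stand's +x to 90 mm from the axis. Origin: centre of the foot's underside, on the vertical swivel axis; the level tilt axis crosses that 170 mm up. At swivel 0 and tilt 0 the lens looks level along the stand's +x. Both joints are stiff and stay where left.
- pan (a joint): Swivel of the camera on its stand, rad, 0 = along the stand's x, positive anticlockwise seen from above, -1.3 to 1.3.
- tilt (a joint): Tilt of the camera head, rad, 0 = lens level, positive = lens down (and handle up), -0.5 to 1.0.
- lens (a point): Centre of the lens glass at the front of the camera barrel, 58 mm in front of the crossing of swivel and tilt axes; its x axis is the line of sight, which passes through that crossing. Camera body 60 x 66 x 44 mm, barrel 42 mm across.
- ball (a point): Centre of the black ball, 28 mm across, at the end of the straight 10 mm rod that runs backwards from the camera head along the line of sight; 130 mm behind the crossing of the axes. Grip it from above, fingers on either side of the rod, to move both joints.
- plunger_top (a point): Top centre of the release plunger's steel head, 34 mm across, standing on a fixed black box 70 x 70 x 40 mm; 68 mm above the bench when up, moves with the plunger.
- plunger (a joint): Travel of the plunger, m: 0 = up, 0.012 = down on its stop (about 6 N). Springs back.
- hex_tool: Bystander: folding hex key tool, 95 x 30 x 22 mm.
- bowl: Bystander: white bowl, 130 mm across, 55 mm high.
- hammer: Bystander: hammer with red rubber tips, about 220 mm long, 30 mm high.
- pliers: Bystander: steel snap-ring pliers, about 165 mm long, 12 mm high.
- tin: Bystander: steel tin, 64 mm across, 60 mm high.
- bearing: Bystander: steel bearing ring, 48 mm across, 12 mm high.
Things that resemble listed ones, but are neither listed nor needed, are in the scene too. Leave any brown look-alike of the pad2 alone.

How it is judged (in metres and radians):
On the way, in this order (a step that is already met when the one before it is completed fails the run):
1. the camera is aimed at the middle of the scale plate (x of plate_mid in the frame of lens above 0.03 m and y of plate_mid in the frame of lens between -0.02 and 0.02 m and z of plate_mid in the frame of lens between -0.02 and 0.02 m), for 0.3 s.
2. the plunger is pressed to its stop with the camera aimed at the plate (all of step 1 and value of joint plunger above 0.01 m), for 0.1 s.
3. every pad present is seated flat in a pocket and the camera is aimed at the middle of the nest (x of nest_mid in the frame of lens above 0.03 m and y of nest_mid in the frame of lens between -0.025 and 0.025 m and z of nest_mid in the frame of lens between -0.025 and 0.025 m and ((horizontal distance between pad0 and pocket0 below 0.005 m and z of pad0 in the frame of pocket0 below 0.0025 m and angle between pad0's own z axis and vertical below 0.06 rad and angle between the x axis of pad0 and the x axis of pocket0, either way round below 0.12 rad) or (horizontal distance between pad0 and pocket1 below 0.005 m and z of pad0 in the frame of pocket1 below 0.0025 m and angle between pad0's own z axis and vertical below 0.06 rad and angle between the x axis of pad0 and the x axis of pocket1, either way round below 0.12 rad) or (horizontal distance between pad0 and pocket2 below 0.005 m and z of pad0 in the frame of pocket2 below 0.0025 m and angle between pad0's own z axis and vertical below 0.06 rad and angle between the x axis of pad0 and the x axis of pocket2, either way round below 0.12 rad) or (horizontal distance between pad0 and pocket3 below 0.005 m and z of pad0 in the frame of pocket3 below 0.0025 m and angle between pad0's own z axis and vertical below 0.06 rad and angle between the x axis of pad0 and the x axis of pocket3, either way round below 0.12 rad)) and ((horizontal distance between pad1 and pocket0 below 0.005 m and z of pad1 in the frame of pocket0 below 0.0025 m and angle between pad1's own z axis and vertical below 0.06 rad and angle between the x axis of pad1 and the x axis of pocket0, either way round below 0.12 rad) or (horizontal distance between pad1 and pocket1 below 0.005 m and z of pad1 in the frame of pocket1 below 0.0025 m and angle between pad1's own z axis and vertical below 0.06 rad and angle between the x axis of pad1 and the x axis of pocket1, either way round below 0.12 rad) or (horizontal distance between pad1 and pocket2 below 0.005 m and z of pad1 in the frame of pocket2 below 0.0025 m and angle between pad1's own z axis and vertical below 0.06 rad and angle between the x axis of pad1 and the x axis of pocket2, either way round below 0.12 rad) or (horizontal distance between pad1 and pocket3 below 0.005 m and z of pad1 in the frame of pocket3 below 0.0025 m and angle between pad1's own z axis and vertical below 0.06 rad and angle between the x axis of pad1 and the x axis of pocket3, either way round below 0.12 rad)) and ((horizontal distance between pad2 and pocket0 below 0.005 m and z of pad2 in the frame of pocket0 below 0.0025 m and angle between pad2's own z axis and vertical below 0.06 rad and angle between the x axis of pad2 and the x axis of pocket0, either way round below 0.12 rad) or (horizontal distance between pad2 and pocket1 below 0.005 m and z of pad2 in the frame of pocket1 below 0.0025 m and angle between pad2's own z axis and vertical below 0.06 rad and angle between the x axis of pad2 and the x axis of pocket1, either way round below 0.12 rad) or (horizontal distance between pad2 and pocket2 below 0.005 m and z of pad2 in the frame of pocket2 below 0.0025 m and angle between pad2's own z axis and vertical below 0.06 rad and angle between the x axis of pad2 and the x axis of pocket2, either way round below 0.12 rad) or (horizontal distance between pad2 and pocket3 below 0.005 m and z of pad2 in the frame of pocket3 below 0.0025 m and angle between pad2's own z axis and vertical below 0.06 rad and angle between the x axis of pad2 and the x axis of pocket3, either way round below 0.12 rad)) and ((horizontal distance between pad3 and pocket0 below 0.005 m and z of pad3 in the frame of pocket0 below 0.0025 m and angle between pad3's own z axis and vertical below 0.06 rad and angle between the x axis of pad3 and the x axis of pocket0, either way round below 0.12 rad) or (horizontal distance between pad3 and pocket1 below 0.005 m and z of pad3 in the frame of pocket1 below 0.0025 m and angle between pad3's own z axis and vertical below 0.06 rad and angle between the x axis of pad3 and the x axis of pocket1, either way round below 0.12 rad) or (horizontal distance between pad3 and pocket2 below 0.005 m and z of pad3 in the frame of pocket2 below 0.0025 m and angle between pad3's own z axis and vertical below 0.06 rad and angle between the x axis of pad3 and the x axis of pocket2, either way round below 0.12 rad) or (horizontal distance between pad3 and pocket3 below 0.005 m and z of pad3 in the frame of pocket3 below 0.0025 m and angle between pad3's own z axis and vertical below 0.06 rad and angle between the x axis of pad3 and the x axis of pocket3, either way round below 0.12 rad))), for 0.3 s.
4. the plunger is pressed to its stop with the camera aimed at the nest and the pads seated (all of step 3 and value of joint plunger above 0.01 m), for 0.1 s.
At the end, for the whole second after the job is handed in: Every pad present in a pocket: within 5 mm of its point, at most 2.5 mm above its floor, level within 0.06 rad, square within 0.12 rad; the camera parked with swivel and tilt both within 0.09 rad of 0; plunger up again (under 2 mm); pads at rest (((horizontal distance between pad0 and pocket0 below 0.005 m and z of pad0 in the frame of pocket0 below 0.0025 m and angle between pad0's own z axis and vertical below 0.06 rad and angle between the x axis of pad0 and the x axis of pocket0, either way round below 0.12 rad) or (horizontal distance between pad0 and pocket1 below 0.005 m and z of pad0 in the frame of pocket1 below 0.0025 m and angle between pad0's own z axis and vertical below 0.06 rad and angle between the x axis of pad0 and the x axis of pocket1, either way round below 0.12 rad) or (horizontal distance between pad0 and pocket2 below 0.005 m and z of pad0 in the frame of pocket2 below 0.0025 m and angle between pad0's own z axis and vertical below 0.06 rad and angle between the x axis of pad0 and the x axis of pocket2, either way round below 0.12 rad) or (horizontal distance between pad0 and pocket3 below 0.005 m and z of pad0 in the frame of pocket3 below 0.0025 m and angle between pad0's own z axis and vertical below 0.06 rad and angle between the x axis of pad0 and the x axis of pocket3, either way round below 0.12 rad)) and ((horizontal distance between pad1 and pocket0 below 0.005 m and z of pad1 in the frame of pocket0 below 0.0025 m and angle between pad1's own z axis and vertical below 0.06 rad and angle between the x axis of pad1 and the x axis of pocket0, either way round below 0.12 rad) or (horizontal distance between pad1 and pocket1 below 0.005 m and z of pad1 in the frame of pocket1 below 0.0025 m and angle between pad1's own z axis and vertical below 0.06 rad and angle between the x axis of pad1 and the x axis of pocket1, either way round below 0.12 rad) or (horizontal distance between pad1 and pocket2 below 0.005 m and z of pad1 in the frame of pocket2 below 0.0025 m and angle between pad1's own z axis and vertical below 0.06 rad and angle between the x axis of pad1 and the x axis of pocket2, either way round below 0.12 rad) or (horizontal distance between pad1 and pocket3 below 0.005 m and z of pad1 in the frame of pocket3 below 0.0025 m and angle between pad1's own z axis and vertical below 0.06 rad and angle between the x axis of pad1 and the x axis of pocket3, either way round below 0.12 rad)) and ((horizontal distance between pad2 and pocket0 below 0.005 m and z of pad2 in the frame of pocket0 below 0.0025 m and angle between pad2's own z axis and vertical below 0.06 rad and angle between the x axis of pad2 and the x axis of pocket0, either way round below 0.12 rad) or (horizontal distance between pad2 and pocket1 below 0.005 m and z of pad2 in the frame of pocket1 below 0.0025 m and angle between pad2's own z axis and vertical below 0.06 rad and angle between the x axis of pad2 and the x axis of pocket1, either way round below 0.12 rad) or (horizontal distance between pad2 and pocket2 below 0.005 m and z of pad2 in the frame of pocket2 below 0.0025 m and angle between pad2's own z axis and vertical below 0.06 rad and angle between the x axis of pad2 and the x axis of pocket2, either way round below 0.12 rad) or (horizontal distance between pad2 and pocket3 below 0.005 m and z of pad2 in the frame of pocket3 below 0.0025 m and angle between pad2's own z axis and vertical below 0.06 rad and angle between the x axis of pad2 and the x axis of pocket3, either way round below 0.12 rad)) and ((horizontal distance between pad3 and pocket0 below 0.005 m and z of pad3 in the frame of pocket0 below 0.0025 m and angle between pad3's own z axis and vertical below 0.06 rad and angle between the x axis of pad3 and the x axis of pocket0, either way round below 0.12 rad) or (horizontal distance between pad3 and pocket1 below 0.005 m and z of pad3 in the frame of pocket1 below 0.0025 m and angle between pad3's own z axis and vertical below 0.06 rad and angle between the x axis of pad3 and the x axis of pocket1, either way round below 0.12 rad) or (horizontal distance between pad3 and pocket2 below 0.005 m and z of pad3 in the frame of pocket2 below 0.0025 m and angle between pad3's own z axis and vertical below 0.06 rad and angle between the x axis of pad3 and the x axis of pocket2, either way round below 0.12 rad) or (horizontal distance between pad3 and pocket3 below 0.005 m and z of pad3 in the frame of pocket3 below 0.0025 m and angle between pad3's own z axis and vertical below 0.06 rad and angle between the x axis of pad3 and the x axis of pocket3, either way round below 0.12 rad)) and value of joint pan between -0.09 and 0.09 rad and value of joint tilt between -0.09 and 0.09 rad and value of joint plunger below 0.002 m and linear speed of each of pad0, pad1, pad2, pad3 below 0.02 m/s); the robot touches nothing.
It fails at once if the plunger is pressed more than 6 mm while the camera is aimed neither at the plate nor at the nest (value of joint plunger above 0.006 m and not (x of nest_mid in the frame of lens above 0.03 m and y of nest_mid in the frame of lens between -0.025 and 0.025 m and z of nest_mid in the frame of lens between -0.025 and 0.025 m) and not (x of plate_mid in the frame of lens above 0.03 m and y of plate_mid in the frame of lens between -0.02 and 0.02 m and z of plate_mid in the frame of lens between -0.02 and 0.02 m)).
It fails at once if a bystander is moved more than 50 mm (distance of any of hex_tool, bowl, hammer, pliers, tin, bearing from where it was at the start of the episode above 0.05 m).
Of pad0, pad1, pad2, pad3 only 2 to 4 are there at a start; the rules pass over those that are not, and their reading is None.
At some moment in a run one of pad0, pad1, pad2, pad3 may be knocked a few centimetres aside while the robot is not near it.
Once in a run the grip may slacken for a moment while it holds something.
It also fails if it takes over 210 s, if anything falls off the work surface, if the arm or the gripper's body presses on something with over 40 N, if the wrist force passes 120 N, or if a joint passes its speed limit or range.

### The arm

A 6-joint arm with a two-finger parallel gripper is mounted at the origin on the work surface. World frame = base frame: x ahead of the robot, y to its left, z up, the work surface at z = 0. Lengths are in m, angles in degrees, forces in N, time in s.
With the tool pointing down it reaches from about 0.25 to 0.725 m from the base axis. Payload 9.7 kg.
Tool frame: the origin (TCP) lies between the finger pads; the fingertips stand bot.tcp_to_tips ahead of it and the grasp point (between the pads) lies 2 mm behind it (bot.tcp_to_tips is the distance from the TCP to the fingertips, in m); z points along the fingers, y is the line along which they close (so a half turn about z gives the same grasp; the last joint's range is limited). The gripper opens to 85 mm and grips with 20 to 120 N. Pads are 22 mm wide; open, the fingers measure 114 mm over their backs; the gripper's body (76 mm by 85 mm) begins 54 mm behind the grasp point. The pads swing forward as they close: fully open they stand 13 mm farther back than shut.
Start: joints at [74.828, 4.979, 10.078, 95.1, 0, 90], TCP at [0.144, 0.531, 0.248] pointing down, gripper open.
Joint ranges: [-179.16, 179.16], [-48.56, 103.87], [-65.8, 70.77], [-126.05, 130.52], [-82.76, 87.17], [-180, 180]. Speed limits (degrees/s): [127.2, 127.2, 147.25, 180, 180, 180].

### API

Orientations are given as [roll, pitch, yaw] about the fixed x, y, z axes, in that order (R = Rz(yaw) Ry(pitch) Rx(roll)).
In Python, from workcell import sensors, camera, camera_params, bot gives the robot as it stands.
- The arm moves only by the tool apply_moves, never from a script. Its argument "motion" is a list of rows, each an object with "jaw": the opening, from -1 (shut) to 1 (fully open); "xyz": the shift along the tool's x, y, z in mm, a list of three; "twist": the turn about the tool's z in rad. A call has 1 to 5 rows; each row is the pose to reach, as a shift and turn from the pose commanded when the call began, along the tool's axes at that moment; what a row does not reach only later rows make up. A row lasts 1/8 s, in which the tool goes at most 62.5 mm and 10.7 degrees, less where a joint would pass 70% of its speed; a pose out of reach is approached as far as the arm can. A call with a gripper value outside its range is refused whole. The fingers move at their own pace and stop on an object; "grip_force" is the grip in N (left out, the last holds). Time passes only in rows, so rows that repeat a pose let the fingers close. It gives the time, the measured TCP pose, the force, the opening and the grip force at its end, in the units of the state.
- sensors.get_obs(): the state, without advancing time (a new reading comes with each control period).
- camera(name): name is "side" or "top"; returns (picture, depth): 480x640x3 uint8, red, green, blue; 480x640 float32, m along the optical axis (not along the pixel's ray), 0 where there is no reading.
- camera_params(name): a dict with "mtx" (3x3 intrinsics, pixels), "k1" (the pictures are not rectified: a ray, as slopes to the right and down, at radius r is drawn at 1 + k1 r^2 times it, then the intrinsics apply), "rvec" (rotation vector, rad) and "tvec" (3), from world to camera coordinates, as OpenCV has them. Camera axes: x right, y down, z forward; pixel columns grow to the right and rows downward; lengths in m; the calibration is good to about 2 mm. A picture is of the moment at which its call begins. camera_params takes no time and is no camera call.
- bot.job_done(): hands the job in; it is judged then, once.
The state is a dict: "time": time; "q": joint angles; "qd": joint speeds; "joint_efforts": joint torques, N m; "ee_pos": TCP position; "tcp_rot": TCP orientation; "wrist_force": force on the tool from outside, world axes, zero at the start; "torque": the same for the moment, N m; "opening": finger opening in m; "grasp_force": force on a finger pad.
Only numpy, scipy, OpenCV 4.12 (cv2) and the standard library are available. Lean on these libraries where they do the work, as an engineer would, in place of code of your own. Each camera call takes 0.05 s, during which the arm holds its last target. There are 200 camera calls.

## Working session

There is one attempt and no reset: what is moved stays moved. The work goes in short steps, Python scripts to look and compute and a tool call to move; the robot and the scene stay as the last step left them, time stands still between calls to the robot, and variables do not carry over. Pictures are saved under pics/ and viewed, at most 14 in all, crops included, and the job is handed in when it is done.

Besides the shell and the picture viewer there is one more tool, called after "Emit:" as name(argument=value, ...) on one line, values as JSON. apply_moves: Moves the arm, as the interface text tells. Its arguments: {"type":"object","properties":{"motion":{"type":"array","items":{"type":"object","properties":{"jaw":{"type":"number"},"xyz":{"type":"array","items":{"type":"number"}},"twist":{"type":"number"}}}},"grip_force":{"type":"number"}},"required":["motion"]}

```bash
mkdir -p pics; ls; python3 - <<'E'
from workcell import sensors,camera,camera_params,bot
import cv2,numpy as np
print(sensors.get_obs(), bot.tcp_to_tips)
for n in("top","side"):
    p,d=camera(n); cv2.imwrite(f"pics/{n}0.png",p[:,:,::-1]); np.savez(f"pics/{n}0.npz",p=p,d=d)
    print(camera_params(n))
E
```

```text
pics
{'time': 0.0, 'q': array([7.48277842e+01, 5.01022309e+00, 1.00342095e+01, 9.50993060e+01,
       1.56820535e-03, 8.99999736e+01]), 'qd': array([0.04115437, 0.03148153, 0.11200194, 0.02743194, 0.01713169,
       0.00446313]), 'joint_efforts': array([ 3.46023926e-04, -5.20386565e+01,  4.64803433e+01,  1.63040293e-02,
       -6.54264022e-05, -3.09466778e-06]), 'ee_pos': array([0.1438852 , 0.53063036, 0.24758928]), 'tcp_rot': array([-1.79924680e+02, -1.56823866e-03,  1.64827809e+02]), 'wrist_force': array([ 0.17542798, -0.07410869,  0.33428735]), 'torque': array([ 0.01523728, -0.00933094,  0.00019926]), 'grasp_force': 0.0, 'opening': 0.08553188682607336} 0.017
{'mtx': array([[483.27327653,   0.        , 316.50547741],
       [  0.        , 483.27327653, 235.89964321],
       [  0.        ,   0.        ,   1.        ]]), 'k1': -0.014122988158800859, 'rvec': array([ 2.14185268, -2.16592643,  0.13256737]), 'tvec': array([-0.0152616 ,  0.56707216,  1.0396339 ])}
{'mtx': array([[526.14591098,   0.        , 319.83462352],
       [  0.        , 526.14591098, 237.32956927],
       [  0.        ,   0.        ,   1.        ]]), 'k1': 0.03573402136990805, 'rvec': array([ 0.24325524, -2.70941182,  1.42172308]), 'tvec': array([0.50568856, 0.17485918, 0.99837302])}
```

View pics/top0.png

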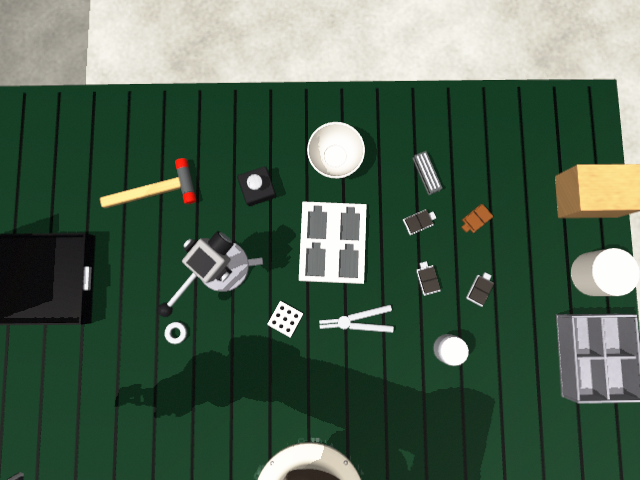

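View pics/side0.png

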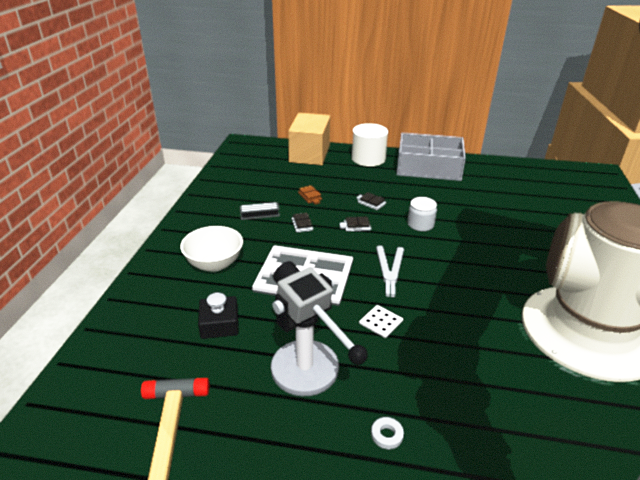

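The top view shows three pads at about (420,222), (428,278) and (481,289), with the brown look-alike at (477,219). It also shows the nest at (333,243), the scale plate at (285,319), the plunger at (255,183), the stand foot at (222,267), and the ball at (165,310). The side view agrees.

```bash
cat > h.py <<'E'
import numpy as np,cv2
from workcell import sensors,camera,camera_params,bot
def par(n):
    c=camera_params(n); R=cv2.Rodrigues(c["rvec"])[0]
    return c["mtx"],np.array([c["k1"],0,0,0]),R,np.array(c["tvec"])
def rays(n,px):
    K,D,R,t=par(n); u=cv2.undistortPoints(np.array(px,float).reshape(-1,1,2),K,D)[:,0]
    return np.c_[u,np.ones(len(u))]
def atz(n,px,z):
    K,D,R,t=par(n); d=rays(n,px)@R; o=-R.T@t
    return o+d*((z-o[2])/d[:,2])[:,None]
def cloud(n,d):
    K,D,R,t=par(n); v,u=np.mgrid[:480,:640]
    r=rays(n,np.c_[u.ravel(),v.ravel()]); P=r*d.ravel()[:,None]
    return ((P-t)@R).reshape(480,640,3)
def proj(n,X):
    K,D,R,t=par(n); return cv2.projectPoints(np.array(X,float).reshape(-1,1,3),R,t,K,D)[0][:,0]
def rect(mask,n,z):
    """min-area rect on world plane z of largest blob"""
    cs=cv2.findContours(mask.astype(np.uint8),cv2.RETR_EXTERNAL,cv2.CHAIN_APPROX_NONE)[0]
    c=max(cs,key=cv2.contourArea)
    w=atz(n,c[:,0],z)[:,:2].astype(np.float32)
    return cv2.minAreaRect(w*1000)
E
python3 - <<'E'
from h import *
np.set_printoptions(precision=4,suppress=True)
print("tcp px",proj("top",[.144,.531,.248]),proj("side",[.144,.531,.248]))
T=np.load("pics/top0.npz");d=T["d"];p=T["p"];C=cloud("top",d)
S=np.load("pics/side0.npz");CS=cloud("side",S["d"])
def box(x0,x1,y0,y1):
    m=np.zeros((480,640),bool);m[y0:y1,x0:x1]=1;return m
Z=C[...,2]
print("bench z",np.median(Z[380:400,520:540]),np.median(Z[200:220,60:90]))
sat=p.max(2).astype(int)-p.min(2)
for nm,b in dict(padA=(400,440,203,240),padB=(412,444,257,300),padC=(463,500,268,312),brown=(458,498,200,240)).items():
    m=box(*b); pad=m&(Z>.003); 
    lin=m&(Z>.011)
    q=C[lin]; 
    lm=m&(p.max(2)<110)&(Z>.008)
    print(nm,"zmax",np.percentile(Z[pad],95),"rgb",p[lin].mean(0),rect(pad,"top",.006),"lin",rect(lin,"top",.016), 'px',lin.sum(),'cent',atz('top',[np.argwhere(lin).mean(0)[::-1]],.016)[0], 'allcent',atz('top',[np.argwhere(pad).mean(0)[::-1]],.006)[0])
m=box(290,375,195,290)&(Z>.004); print("nest",rect(m,"top",.014),np.median(Z[m]))
m=box(260,310,295,345)&(sat<40)&(p.max(2)>150); print("plate",rect(m,"top",.006),np.median(Z[m]))
m=box(230,280,160,210)&(Z>.055); print("plunger",rect(m,"top",.068),np.median(Z[m]),C[m].mean(0))
cc=lambda I,n,m,z:print(n,rect(m,I,z))
# ball
m=box(155,175,300,320)&(Z>.03); print("ball top",C[m].max(0),C[m].min(0),C[m].mean(0),m.sum(),rect(m,"top",C[m][:,2].max()-.01))
u,v=355,355;m=box(345,370,343,367)&(S["p"].max(2)<60); Q=CS[m]; k=Q[:,2]>.05; print("ball side",np.median(Q[k],0))
# rod & head
for n,b,zz in(("foot",(195,255,235,295),0),):
    m=box(*b)
    for x in range(195,262,6): pass
cl=CS[...,2]
E
python3 - <<'E'
import cv2
a=cv2.imread('pics/top0.png')[215:330,140:280];b=cv2.imread('pics/side0.png')[250:400,240:400]
a=cv2.resize(a,None,fx=2.8,fy=2.8,interpolation=2);b=cv2.resize(b,None,fx=2.4,fy=2.4,interpolation=2)
import numpy as np
h=max(a.shape[0],b.shape[0]);f=lambda i:cv2.copyMakeBorder(i,0,h-i.shape[0],0,0,0)
cv2.imwrite('pics/c1.png',np.hstack([f(a),f(b)]))
E
```

```text
tcp px [[ -6.3603 470.5017]] [[651.235  542.2145]]
bench z -0.000559977421409473 3.031012665488735e-05
padA zmax 0.018859365476670546 rgb [75.8743 69.8272 64.1649] ((604.0206909179688, -260.83489990234375), (42.49998474121094, 74.24260711669922), 19.317710876464844) lin ((601.7481689453125, -253.9342803955078), (35.90265655517578, 55.066978454589844), 22.6015567779541) px 382 cent [ 0.6018 -0.2542  0.016 ] allcent [ 0.6027 -0.257   0.006 ]
padB zmax 0.018873944436731196 rgb [78.6842 72.782  66.8521] ((474.6615905761719, -272.8114929199219), (71.76014709472656, 43.83023452758789), 15.05211353302002) lin ((468.20062255859375, -272.1198425292969), (53.89725112915039, 37.3506965637207), 14.486532211303711) px 399 cent [ 0.4687 -0.2721  0.016 ] allcent [ 0.4706 -0.2716  0.006 ]
padC zmax 0.019046416994566315 rgb [73.2864 67.5485 61.6869] ((447.9102478027344, -390.283935546875), (44.93705749511719, 75.40998077392578), 64.69461822509766) lin ((443.6014404296875, -387.674560546875), (37.39552688598633, 54.71009826660156), 61.95569610595703) px 412 cent [ 0.4437 -0.3881  0.016 ] allcent [ 0.4
[... 303 characters left out ...]
nt [ 0.6092 -0.3914  0.016 ] allcent [ 0.6069 -0.3903  0.006 ]
nest ((557.2301025390625, -57.889259338378906), (151.92401123046875, 183.18968200683594), 88.37458038330078) 0.011602948047755404
plate ((384.4383544921875, 51.875118255615234), (60.152584075927734, 61.23542404174805), 60.6431999206543) 0.005808789397789373
plunger ((685.7357788085938, 114.05595397949219), (31.604604721069336, 30.750198364257812), 0.23035691678524017) 0.06718406561423476 [0.6686 0.1046 0.1361]
ball top [0.4306 0.2912 1.103 ] [ 0.3978 -0.0252  0.1444] [0.4137 0.2678 0.1737] 195 ((430.4635925292969, -22.023571014404297), (0.32660946249961853, 0.32519471645355225), 89.49208068847656)
ball side [0.4118 0.2843 0.153 ]
```

View pics/c1.png

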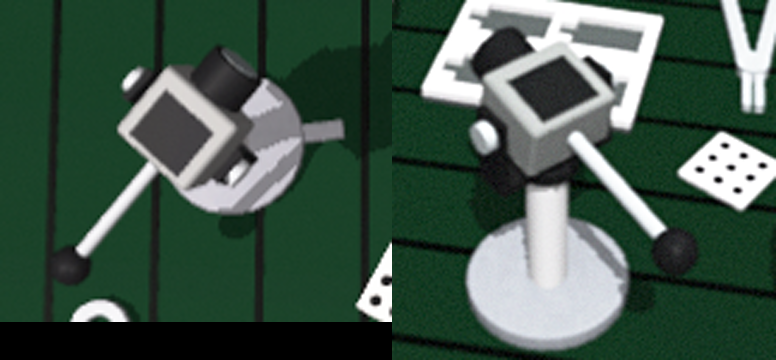

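```bash
python3 - <<'E'
from h import *
from scipy.optimize import least_squares
np.set_printoptions(precision=4,suppress=True)
T=np.load("pics/top0.npz");p=T["p"].astype(int);C=cloud("top",T["d"]);Z=C[...,2]
S=np.load("pics/side0.npz");sp=S["p"].astype(int);CS=cloud("side",S["d"])
# foot, both clouds: low, grey, near
for n,c,q in(("top",C,p),("side",CS,sp)):
    g=(q.max(2)-q.min(2)<45)&(q.max(2)>90)
    m=g&(abs(c[...,0]-.49)<.13)&(abs(c[...,1]-.17)<.15)&(c[...,2]>.002)&(c[...,2]<.03)
    P=c[m];print(n,m.sum(),"z",np.percentile(P[:,2],[5,50,95]),P.min(0),P.max(0))
    z=np.median(P[:,2])
    cs=cv2.findContours(m.astype(np.uint8),cv2.RETR_EXTERNAL,cv2.CHAIN_APPROX_NONE)[0]
    w=atz(n,np.vstack(cs)[:,0],z)[:,:2]
    f=least_squares(lambda a:np.hypot(*(w-a[:2]).T)-.058,[w[:,0].mean(),w[:,1].mean()],loss="cauchy",f_scale=.002)
    r=np.hypot(*(w-f.x).T);print(" foot",f.x,"inl",(abs(r-.058)<.003).sum(),len(w))
    P2=atz(n,np.argwhere(m)[:,::-1],z)[:,:2]-f.x; k=(np.hypot(*P2.T)>.064)&(np.hypot(*P2.T)<.1); v=P2[k]
    print(" tongue",k.sum(),np.degrees(np.arctan2(*v.mean(0)[::-1])),np.hypot(*v.T).max())
# column from side view
m=(sp.max(2)-sp.min(2)<45)&(abs(CS[...,0]-.49)<.06)&(abs(CS[...,1]-.18)<.06)&(CS[...,2]>.04)&(CS[...,2]<.09)
P=CS[m];f=least_squares(lambda a:np.hypot(*(P[:,:2]-a).T)-.014,P[:,:2].mean(0)-[0,.014],loss="cauchy",f_scale=.002);print("column",f.x,m.sum())
# ball sphere fit, both views
for n,c,q,b in(("top",C,p,(152,180,297,324)),("side",CS,sp,(342,374,340,370))):
    m=np.zeros((480,640),bool);m[b[2]:b[3],b[0]:b[1]]=1
    m&=(c[...,2]>.1)&(c[...,2]<.22)&(q.max(2)<90);P=c[m]
    f=least_squares(lambda a:np.linalg.norm(P-a,axis=1)-.014,P.mean(0)-[0,0,.01],loss="cauchy",f_scale=.002);print("ball",n,f.x,m.sum())
    u=np.argwhere(m)[:,::-1];print(cv2.minEnclosingCircle(u.astype(np.float32)),atz(n,[u.mean(0)],.15),atz(n,[u.mean(0)],.13),)
# plunger
m=np.zeros((480,640),bool);m[165:205,235:280]=1
m1=m&(p.min(2)>110);u=np.argwhere(m1)[:,::-1];e=cv2.minEnclosingCircle(u.astype(np.float32));print("plunger",e,atz("top",[e[0]],.066))
b=m&(Z>.025)&(Z<.05);print("box",rect(b,"top",.04))
# side plunger
m=np.zeros((480,640),bool);m[285:312,200:235]=1
P=CS[m&(CS[...,2]>.058)&(CS[...,2]<.08)];print("side pl",P.mean(0),P.min(0),P.max(0),P.shape)
# nest
m=np.zeros((480,640),bool);m[190:295,290:375]=1
w=m&(p.min(2)>170);print("nest top",rect(w,"top",.014))
m=np.zeros((480,640),bool);m[240:305,245:365]=1
w=m&(sp.min(2)>150)&(CS[...,2]>.008)&(CS[...,2]<.02);P=CS[w];print("nest side",cv2.minAreaRect((P[:,:2]*1000).astype(np.float32)))
fl=(m>9)
m=np.zeros((480,640),bool);m[200:280,303:364]=1
fl=m&(p.max(2)<150);k,L,st,ce=cv2.connectedComponentsWithStats(fl.astype(np.uint8))
for i in range(1,k):
    if st[i,4]>100:print("pocket",st[i],atz("top",[ce[i]],.006),rect(L==i,"top",.006))
E
```

```text
top 1668 z [0.0038 0.0118 0.0167] [0.36   0.0218 0.0021] [0.5555 0.3193 0.0285]
 foot [0.4606 0.1252] inl 22 304
 tongue 639 67.28241311590483 0.09999335930387782
side 3515 z [0.0045 0.0132 0.0162] [0.36   0.0203 0.0021] [0.5649 0.3196 0.0297]
 foot [0.5062 0.1965] inl 156 399
 tongue 1 -90.24239249668689 0.0799324045832389
column [0.5075 0.1908] 356
ball top [0.4114 0.278  0.1455] 155
((164.40908813476562, 309.1136474609375), 7.289453506469727) [[0.4108 0.2775 0.15  ]] [[0.4104 0.2839 0.13  ]]
ball side [0.4127 0.2762 0.1454] 296
((357.1558532714844, 354.3766174316406), 9.798587799072266) [[0.4122 0.2812 0.15  ]] [[0.4134 0.2625 0.13  ]]
plunger ((254.0263214111328, 181.65789794921875), 7.921541213989258) [[0.6847 0.1142 0.066 ]]
box ((684.1647338867188, 113.5040054321289), (71.58856201171875, 69.80641174316406), 18.25904655456543)
side pl [0.6857 0.1175 0.0663] [0.6695 0.098  0.0592] [0.7032 0.1312 0.0702] (211, 3)
nest top ((556.1097412109375, -57.225433349609375), (146.9205322265625, 181.3736114501953), 86.85017395019531)
nest side ((559.1578369140625, -57.56890106201172), (151.69845581054688, 181.89752197265625), 86.82720184326172)
pocket [303 200  61   4 168] [[ 0.6514 -0.0713  0.006 ]] ((650.3372192382812, -60.45293426513672), (138.5950927734375, 7.051070690155029), 89.32575225830078)
pocket [307 206  20  33 546] [[ 0.5999 -0.0222  0.006 ]] ((603.2758178710938, -22.292505264282227), (42.704898834228516, 74.9126968383789), 85.97930908203125)
pocket [340 207  20  33 551] [[ 0.5958 -0.0972  0.006 ]] ((599.7630615234375, -97.57853698730469), (43.5704345703125, 74.62873840332031), 88.73373413085938)
pocket [305 243  20  33 560] [[ 0.5142 -0.0171  0.006 ]] ((517.921142578125, -16.42754554748535), (43.0843505859375, 72.99080657958984), 89.26556396484375)
pocket [339 244  19  34 563] [[ 0.5103 -0.0926  0.006 ]] ((513.6958618164062, -92.52328491210938), (41.00882339477539, 75.17765045166016), 89.0417709350586)
```

```bash
cat >> h.py <<'E'
def to(xyz,yaw=None):
    """print shift (mm, tool axes) and twist (rad) from the measured pose"""
    o=sensors.get_obs();y=np.radians(o["tcp_rot"][2]);d=(np.array(xyz)-o["ee_pos"])*1000
    s=[d[0]*np.cos(y)+d[1]*np.sin(y),d[0]*np.sin(y)-d[1]*np.cos(y),-d[2]]
    t=0 if yaw is None else -((np.radians(yaw)-y+np.pi)%(2*np.pi)-np.pi)
    print("shift",np.round(s,1),"twist",round(t,3),"rows",np.ceil(np.linalg.norm(s)/62.5),np.ceil(abs(t)/.1867))
P=np.array([.507,.191,.17])
def ballat(tgt):
    d=np.array(tgt)-P;d/=np.linalg.norm(d);b=P-.13*d
    return b,np.degrees(np.arctan2(-d[1],-d[0])),np.arcsin(-d[2])
E
python3 - <<'E'
from h import *
np.set_printoptions(precision=4,suppress=True)
print(atz("top",[(262.9,260.7),(249,262)],.01))
T=np.load("pics/top0.npz");p=T["p"].astype(int);C=cloud("top",T["d"]);Z=C[...,2]
g=(p.max(2)-p.min(2)<45)&(p.max(2)>90)&(Z>.003)&(Z<.03);m=np.zeros((480,640),bool);m[235:295,190:268]=1;m&=g
u=np.argwhere(m)[:,::-1];w=atz("top",u,.012)[:,:2];v=w-P[:2];r=np.hypot(*v.T)
k=(r>.064)&(r<.095);print("tongue",k.sum(),np.degrees(np.arctan2(*v[k].mean(0)[::-1])),r[k].max())
print("foot extents",w[r<.066].min(0),w[r<.066].max(0))
for t in([.3845,.052,.006],[.5565,-.0573,.014]):print(ballat(t))
to([.412,.277,.225],138)
E
```

```text
[[0.5149 0.1006 0.01  ]
 [0.5123 0.1321 0.01  ]]
tongue 71 -84.82191827210158 0.08906899481099281
foot extents [0.4497 0.125 ] [0.5558 0.2514]
(array([0.5714, 0.264 , 0.2562]), np.float64(48.6104349420417), np.float64(0.724558372345225))
(array([0.4854, 0.2995, 0.2382]), np.float64(101.27442773525691), np.float64(0.5522083942867744))
shift [-325.1 -174.6   22.6] twist 0.468 rows 6.0 3.0
```

Emit:
apply_moves(motion=[{"jaw": 1,"xyz": [-55,-30,0],"twist": 0.15},{"jaw": 1,"xyz": [-110,-60,0],"twist": 0.3},{"jaw": 1,"xyz": [-165,-89,0],"twist": 0.468},{"jaw": 1,"xyz": [-220,-118,0],"twist": 0.468},{"jaw": 1,"xyz": [-275,-148,0],"twist": 0.468}])

```text
time: 0.72
ee_pos: [0.3716, 0.3145, 0.2481]
tcp_rot: [-180.0, -0.0, 138.0]
wrist_force: [0.7, 1.4, -0.6]
opening: 0.0856
grasp_force: 0.0
```

```bash
python3 -c "
from h import *
to([.412,.277,.225],138);o=sensors.get_obs();print(o['q'],o['ee_pos'],o['tcp_rot'],o['time'])"
```

```text
shift [-55.1  -0.9  23.1] twist 0.0 rows 1.0 1.0
[ 4.02408827e+01 -3.66185340e+00  1.33368550e+00  9.49979030e+01
  2.24916545e-03  8.22199890e+01] [0.37161374 0.31450653 0.24808134] [-1.79997962e+02 -2.54849291e-03  1.38020894e+02] 0.725
```

Emit:
apply_moves(motion=[{"jaw": 0.3,"xyz": [-55,-1,23]},{"jaw": 0.3,"xyz": [-55,-1,60]},{"jaw": 0.3,"xyz": [-55,-1,60]},{"jaw": 0.3,"xyz": [-55,-1,60]}])

```text
validation failed for argument at $.mo...
```

```bash
python3 - <<'E'
from h import *
to([.412,.277,.144],138)
p,d=camera("top");q,e=camera("side")
a=cv2.resize(p[250:350,110:230],None,fx=3.2,fy=3.2);b=cv2.resize(q[240:400,270:430],None,fx=2,fy=2)
print(proj("top",sensors.get_obs()["ee_pos"]),proj("side",sensors.get_obs()["ee_pos"]))
cv2.imwrite("pics/c2.png",np.hstack([a,b])[:,:,::-1])
E
```

```text
shift [-55.1  -0.9 104.1] twist 0.0 rows 2.0 1.0
[[126.05344409 332.38451243]] [[388.98919174 322.42577775]]
```

View pics/c2.png

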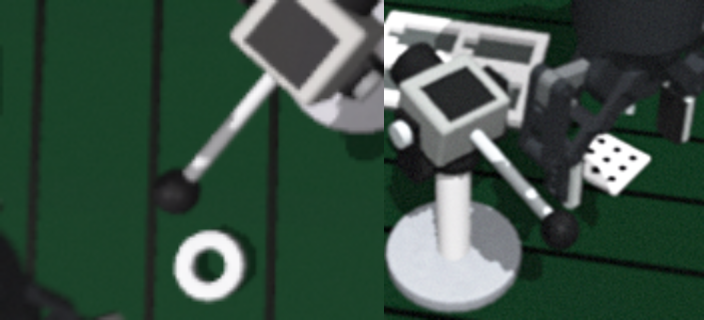

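The call was refused, so the arm has not moved. The crop shows the gripper still short of the ball, and the side view shows the ball at about crop pixel (560,230). I'll resend with a full set of fields.

Emit:
apply_moves(motion=[{"jaw": 0.3,"xyz": [-55,-1,23],"twist": 0},{"jaw": 0.3,"xyz": [-55,-1,60],"twist": 0},{"jaw": 0.3,"xyz": [-55,-1,60],"twist": 0},{"jaw": 0.3,"xyz": [-55,-1,60],"twist": 0}])

```text
time: 1.32
ee_pos: [0.4105, 0.2792, 0.1895]
tcp_rot: [180.0, 0.0, 138.1]
wrist_force: [0.6, 0.2, -0.6]
opening: 0.0553
grasp_force: 0.0
```

Emit:
apply_moves(motion=[{"jaw": 0.3,"xyz": [0,0,22],"twist": 0},{"jaw": 0.3,"xyz": [0,0,44],"twist": 0},{"jaw": 0.3,"xyz": [0,0,44],"twist": 0},{"jaw": -0.6,"xyz": [0,0,44],"twist": 0},{"jaw": -0.6,"xyz": [0,0,44],"twist": 0}], grip_force=40)

```text
time: 1.95
ee_pos: [0.4111, 0.2791, 0.1459]
tcp_rot: [179.9, 0.0, 138.0]
wrist_force: [-1.2, 0.4, 2.2]
opening: 0.0255
grasp_force: 39.1
```

Emit:
apply_moves(motion=[{"jaw": -0.6,"xyz": [0,0,0],"twist": 0},{"jaw": -0.6,"xyz": [0,0,0],"twist": 0},{"jaw": -0.6,"xyz": [0,0,0],"twist": 0}])

```text
time: 2.33
ee_pos: [0.4111, 0.2787, 0.1446]
tcp_rot: [179.9, 0.0, 138.0]
wrist_force: [1.7, 1.7, 2.5]
opening: 0.0255
grasp_force: 39.1
```

```bash
python3 - <<'E'
from h import *
o=sensors.get_obs();print(o['ee_pos'],o['q'])
to(ballat([.3845,.052,.006])[0]-[0,0,.0015],48.6)
E
```

```text
[0.4110627  0.27872949 0.14462013] [ 3.41444237e+01 -3.18317229e+00 -9.64678368e+00  8.34790301e+01
 -8.12905803e-03  7.61330616e+01]
shift [-129.    96.3 -110. ] twist 1.561 rows 4.0 9.0
```

```bash
cat >> h.py <<'E'
def arc(az0,t0,az1,t1,n,per=5,zo=-.002,start=None,b0=None):
    """rows per call to swing the ball from (az0,t0) to (az1,t1); start=(xyz,yaw) commanded"""
    f=lambda a,t:P+.13*np.array([np.cos(t)*np.cos(a),np.cos(t)*np.sin(a),np.sin(t)])+[0,0,zo]
    A=np.radians(np.linspace(az0,az1,n+1));Tt=np.linspace(t0,t1,n+1)
    o=sensors.get_obs();c=o["ee_pos"];y=np.radians(o["tcp_rot"][2]);off=c-f(A[0],Tt[0]);print("off",off*1000)
    for i in range(1,n+1):
        w=f(A[i],Tt[i])+off*(1-i/n); d=(w-c)*1000
        print([round(v,1) for v in (d[0]*np.cos(y)+d[1]*np.sin(y),d[0]*np.sin(y)-d[1]*np.cos(y),-d[2])],"tw",round(y-A[i] if 1 else 0,3))
        if i%per==0: c=w;y=A[i];print("--")
E
python3 - <<'E'
from h import *
arc(137.8,-.19,48.6,.7246,15)
E
```

```text
off [-1.36577388  1.9772654   1.17178908]
[np.float64(0.4), np.float64(13.3), np.float64(-7.7)] tw 0.107
[np.float64(-1.2), np.float64(26.7), np.float64(-15.6)] tw 0.211
[np.float64(-4.5), np.float64(39.7), np.float64(-23.4)] tw 0.315
[np.float64(-9.7), np.float64(52.2), np.float64(-31.2)] tw 0.419
[np.float64(-16.5), np.float64(63.8), np.float64(-39.1)] tw 0.523
--
[np.float64(-2.0), np.float64(13.3), np.float64(-7.8)] tw 0.104
[np.float64(-5.8), np.float64(26.1), np.float64(-15.4)] tw 0.208
[np.float64(-11.3), np.float64(38.2), np.float64(-23.0)] tw 0.311
[np.float64(-18.4), np.float64(49.3), np.float64(-30.4)] tw 0.415
[np.float64(-26.8), np.float64(59.1), np.float64(-37.7)] tw 0.519
--
[np.float64(-4.2), np.float64(12.1), np.float64(-7.1)] tw 0.104
[np.float64(-9.9), np.float64(23.2), np.float64(-13.9)] tw 0.208
[np.float64(-17.1), np.float64(33.2), np.float64(-20.5)] tw 0.311
[np.float64(-25.4), np.float64(41.8), np.float64(-26.8)] tw 0.415
[np.float64(-34.7), np.float64(48.9), np.float64(-32.8)] tw 0.519
--
```

Emit:
apply_moves(motion=[{"jaw": -0.6,"xyz": [0,13,-8],"twist": 0.107},{"jaw": -0.6,"xyz": [-1,27,-16],"twist": 0.211},{"jaw": -0.6,"xyz": [-4.5,40,-23],"twist": 0.315},{"jaw": -0.6,"xyz": [-10,52,-31],"twist": 0.419},{"jaw": -0.6,"xyz": [-16.5,64,-39],"twist": 0.523}])

```text
time: 2.95
ee_pos: [0.4652, 0.3147, 0.1822]
tcp_rot: [-179.8, 0.1, 107.9]
wrist_force: [-0.9, -4.5, -3.5]
opening: 0.0257
grasp_force: 39.5
```

Emit:
apply_moves(motion=[{"jaw": -0.6,"xyz": [-2,13,-8],"twist": 0.104},{"jaw": -0.6,"xyz": [-6,26,-15],"twist": 0.208},{"jaw": -0.6,"xyz": [-11,38,-23],"twist": 0.311},{"jaw": -0.6,"xyz": [-18,49,-30],"twist": 0.415},{"jaw": -0.6,"xyz": [-27,59,-38],"twist": 0.519}])

```text
time: 3.58
ee_pos: [0.5299, 0.3076, 0.2201]
tcp_rot: [-179.8, 0.1, 78.1]
wrist_force: [-1.4, -2.1, -5.1]
opening: 0.0255
grasp_force: 39.5
```

Emit:
apply_moves(motion=[{"jaw": -0.6,"xyz": [-4,12,-7],"twist": 0.104},{"jaw": -0.6,"xyz": [-10,23,-14],"twist": 0.208},{"jaw": -0.6,"xyz": [-17,33,-21],"twist": 0.311},{"jaw": -0.6,"xyz": [-25,42,-27],"twist": 0.415},{"jaw": -0.6,"xyz": [-35,49,-33],"twist": 0.519}])

```text
time: 4.2
ee_pos: [0.5708, 0.2635, 0.253]
tcp_rot: [-179.9, 0.1, 48.4]
wrist_force: [-1.3, 4.1, -3.3]
opening: 0.0254
grasp_force: 39.8
```

```bash
python3 - <<'E'
from h import *
o=sensors.get_obs();print(o['ee_pos'],o['q'],o['tcp_rot'])
to(ballat([.3845,.052,.006])[0]-[0,0,.002],48.6)
p,d=camera("top");q,e=camera("side");np.savez("pics/t1.npz",p=p,d=d,q=q,e=e)
a=cv2.resize(p[190:340,170:320],None,fx=2.4,fy=2.4);b=cv2.resize(q[220:400,220:400],None,fx=2,fy=2)
cv2.imwrite("pics/c3.png",np.hstack([a,b])[:,:,::-1])
E
```

```text
[0.57075004 0.26349952 0.25299804] [2.47526845e+01 1.66071346e+01 2.40185022e+01 9.75833412e+01
 6.75093230e-02 1.56359019e+02] [-1.79869194e+02  1.30469415e-01  4.83937136e+01]
shift [ 0.8  0.1 -1.2] twist -0.004 rows 1.0 1.0
```

View pics/c3.png

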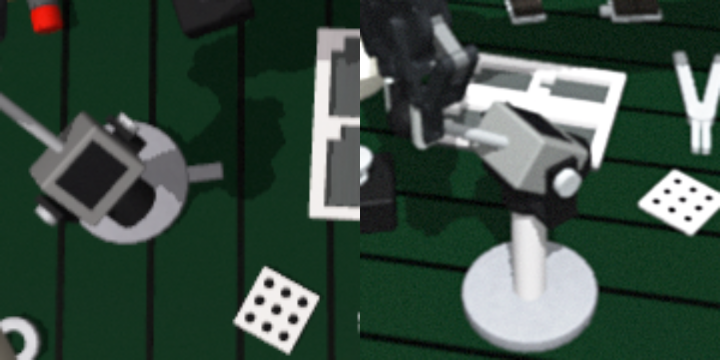

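The crop shows the lens turned toward the plate at about crop pixel (277,310), with the rod pointing back up-left. I'll release and measure the ball.

Emit:
apply_moves(motion=[{"jaw": 0.2,"xyz": [0,0,0],"twist": 0},{"jaw": 0.2,"xyz": [0,0,0],"twist": 0},{"jaw": 0.2,"xyz": [0,0,0],"twist": 0},{"jaw": 0.2,"xyz": [0,0,-40],"twist": 0},{"jaw": 0.2,"xyz": [0,0,-75],"twist": 0}])

```text
time: 4.92
ee_pos: [0.5708, 0.2636, 0.3304]
tcp_rot: [180.0, 0.0, 48.6]
wrist_force: [0.1, 0.5, 0.2]
opening: 0.0514
grasp_force: 0.0
```

Emit:
apply_moves(motion=[{"jaw": -1,"xyz": [60,0,0],"twist": 0},{"jaw": -1,"xyz": [80,-30,0],"twist": 0},{"jaw": -1,"xyz": [80,-60,0],"twist": 0},{"jaw": -1,"xyz": [80,-60,0],"twist": 0}])

```text
time: 5.42
ee_pos: [0.5779, 0.365, 0.3292]
tcp_rot: [-180.0, 0.0, 48.8]
wrist_force: [0.0, -1.0, -0.3]
opening: 0.0003
grasp_force: 0.0
```

```bash
cat >> h.py <<'E'
def ball(tag=None):
    from scipy.optimize import least_squares
    r=[]
    for n in("top","side"):
        q,d=camera(n);c=cloud(n,d);q=q.astype(int)
        if tag:cv2.imwrite(f"pics/{tag}{n}.png",q[:,:,::-1])
        rr=np.linalg.norm(c-P,axis=2);m=(q.max(2)<90)&(rr>.105)&(rr<.15)&(c[...,2]>.1)
        k,L,st,ce=cv2.connectedComponentsWithStats(m.astype(np.uint8))
        for i in range(1,k):
            if st[i,4]<60:continue
            X=c[L==i];f=least_squares(lambda a:np.linalg.norm(X-a,axis=1)-.014,X.mean(0)-[0,0,.008],loss="cauchy",f_scale=.002)
            b=f.x;v=(b-P)/np.linalg.norm(b-P);res=np.median(abs(f.fun))
            print(n,st[i],"ball",b.round(4),"R",np.linalg.norm(b-P).round(4),"res",res.round(5),"az",np.degrees(np.arctan2(v[1],v[0])).round(1),"tilt",np.arcsin(v[2]).round(3))
            for nm,t in(("plate",[.3845,.052,.006]),("nest",[.5565,-.0573,.014])):
                w=np.array(t)-P;print("   miss",nm,np.linalg.norm(w+v*(-v@w)).round(4))
E
python3 - <<'E'
from h import *
ball("b1")
o=sensors.get_obs();print(o['ee_pos'],o['opening'])
to([.685,.115,.11])
E
```

```text
top [146 211  20  16 209] ball [0.574  0.2681 0.2509] R 0.1303 res 0.00077 az 49.0 tilt 0.67
   miss plate 0.0136
   miss nest 0.202
side [233 269  21  21 328] ball [0.5751 0.2665 0.2506] R 0.1298 res 0.00048 az 48.0 tilt 0.67
   miss plate 0.0137
   miss nest 0.205
[0.57901041 0.36327257 0.32957308] -6.848237493650838e-05
shift [-116.3  243.6  219.6] twist 0 rows 6.0 0.0[ WARN:0@1.386] global loadsave.cpp:1063 imwrite_ Unsupported depth image for selected encoder is fallbacked to CV_8U.
```

```bash
python3 - <<'E'
from h import *
to([.5745,.2672,.3296],48.6)
E
```

```text
shift [-75.1  60.1  -0. ] twist 0.001 rows 2.0 1.0
```

Emit:
apply_moves(motion=[{"jaw": 0.2,"xyz": [-38,30,0],"twist": 0},{"jaw": 0.2,"xyz": [-75,60,0],"twist": 0},{"jaw": 0.2,"xyz": [-75,60,0],"twist": 0},{"jaw": 0.2,"xyz": [-75,60,40],"twist": 0},{"jaw": 0.2,"xyz": [-75,60,80],"twist": 0}])

```text
time: 6.15
ee_pos: [0.5751, 0.267, 0.2489]
tcp_rot: [180.0, -0.1, 48.5]
wrist_force: [1.1, -0.6, 0.3]
opening: 0.0513
grasp_force: 0.0
```

Emit:
apply_moves(motion=[{"jaw": 0.2,"xyz": [0,0,0],"twist": 0},{"jaw": -0.6,"xyz": [0,0,0],"twist": 0},{"jaw": -0.6,"xyz": [0,0,0],"twist": 0},{"jaw": -0.6,"xyz": [0,0,0],"twist": 0},{"jaw": -0.6,"xyz": [0,0,0],"twist": 0}])

```text
time: 6.78
ee_pos: [0.5755, 0.268, 0.2512]
tcp_rot: [179.9, -0.2, 48.6]
wrist_force: [3.7, 3.1, 6.9]
opening: 0.0256
grasp_force: 39.3
```

```bash
python3 - <<'E'
from h import *
o=sensors.get_obs();to(o['ee_pos']+[-.003,-.003,.006],48.6);print(o['ee_pos'])
E
```

```text
shift [-4.2 -0.3 -6. ] twist -0.0 rows 1.0 1.0
[0.57547438 0.26796117 0.25117497]
```

Emit:
apply_moves(motion=[{"jaw": -0.6,"xyz": [-2,0,-4],"twist": 0},{"jaw": -0.6,"xyz": [-4.5,0,-8],"twist": 0},{"jaw": -0.6,"xyz": [-4.5,0,-8],"twist": 0},{"jaw": -0.6,"xyz": [-4.5,0,-8],"twist": 0}])

```text
time: 7.28
ee_pos: [0.5717, 0.2639, 0.2578]
tcp_rot: [180.0, -0.1, 48.6]
wrist_force: [3.4, 0.9, 3.3]
opening: 0.026
grasp_force: 31.1
```

Emit:
apply_moves(motion=[{"jaw": 0.2,"xyz": [0,0,0],"twist": 0},{"jaw": 0.2,"xyz": [0,0,0],"twist": 0},{"jaw": 0.2,"xyz": [0,0,0],"twist": 0},{"jaw": 0.2,"xyz": [0,0,-40],"twist": 0},{"jaw": 0.2,"xyz": [0,0,-75],"twist": 0}])

```text
time: 7.9
ee_pos: [0.5711, 0.2638, 0.3331]
tcp_rot: [-180.0, 0.0, 48.6]
wrist_force: [1.2, 0.9, -0.2]
opening: 0.0512
grasp_force: 0.0
```

Emit:
apply_moves(motion=[{"jaw": -1,"xyz": [60,0,0],"twist": 0},{"jaw": -1,"xyz": [80,-30,0],"twist": 0},{"jaw": -1,"xyz": [80,-60,0],"twist": 0},{"jaw": -1,"xyz": [80,-60,0],"twist": 0}])

```text
time: 8.4
ee_pos: [0.5782, 0.3652, 0.3319]
tcp_rot: [-180.0, 0.0, 48.7]
wrist_force: [0.1, -0.9, -0.2]
opening: -0.0
grasp_force: 0.0
```

```bash
python3 - <<'E'
from h import *
ball()
o=sensors.get_obs();print(o['ee_pos'],o['opening'])
to([.685,.115,.2])
E
```

```text
top [147 212  17  16 209] ball [0.5707 0.2645 0.257 ] R 0.1305 res 0.00064 az 49.1 tilt 0.73
   miss plate 0.0021
   miss nest 0.2004
side [236 264  21  21 333] ball [0.5719 0.263  0.2565] R 0.1299 res 0.00053 az 48.0 tilt 0.728
   miss plate 0.0023
   miss nest 0.2036
[0.57935046 0.36354325 0.3323793 ] 7.873149304583107e-05
shift [-116.6  243.6  132.4] twist 0 rows 5.0 0.0
```

Emit:
apply_moves(motion=[{"jaw": -1,"xyz": [-23,49,0],"twist": 0},{"jaw": -1,"xyz": [-47,97,0],"twist": 0},{"jaw": -1,"xyz": [-70,146,0],"twist": 0},{"jaw": -1,"xyz": [-93,195,0],"twist": 0},{"jaw": -1,"xyz": [-117,244,0],"twist": 0}])

```text
time: 9.12
ee_pos: [0.6855, 0.1114, 0.3327]
tcp_rot: [180.0, -0.0, 48.5]
wrist_force: [1.2, -0.1, 0.0]
opening: -0.0004
grasp_force: 0.0
```

Emit:
apply_moves(motion=[{"jaw": -1,"xyz": [0,0,60],"twist": 0},{"jaw": -1,"xyz": [0,0,120],"twist": 0},{"jaw": -1,"xyz": [0,0,180],"twist": 0},{"jaw": -1,"xyz": [0,0,220],"twist": 0},{"jaw": -1,"xyz": [0,0,220],"twist": 0}])

```text
time: 9.75
ee_pos: [0.6832, 0.113, 0.1088]
tcp_rot: [-179.8, 0.3, 48.5]
wrist_force: [0.4, 0.0, 1.0]
opening: -0.0002
grasp_force: 0.0
```

```bash
python3 - <<'E'
from h import *
o=sensors.get_obs();print(o['ee_pos'],o['wrist_force'])
to([.685,.115,.085])
p,d=camera("top");q,e=camera("side")
cv2.imwrite("pics/c4.png",np.hstack([cv2.resize(p[150:225,220:295],None,fx=4.5,fy=4.5),cv2.resize(q[245:345,175:275],None,fx=3.375,fy=3.375)])[:,:,::-1])
E
```

```text
[0.68316242 0.11295386 0.10882972] [0.43035836 0.00427164 0.97139051]
shift [ 2.8  0.  23.8] twist 0 rows 1.0 0.0
```

View pics/c4.png

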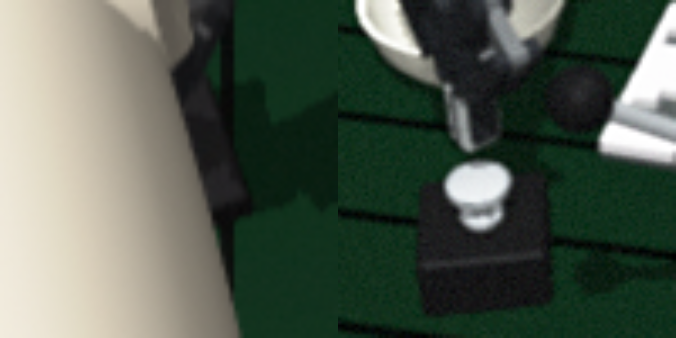

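The side view shows the closed fingertips just above the plunger head, at about crop pixel (478,170). I'll press in small steps.

Emit:
apply_moves(motion=[{"jaw": -1,"xyz": [2,0,20],"twist": 0},{"jaw": -1,"xyz": [2,0,26],"twist": 0},{"jaw": -1,"xyz": [2,0,32],"twist": 0},{"jaw": -1,"xyz": [2,0,36],"twist": 0},{"jaw": -1,"xyz": [2,0,36],"twist": 0}])

```text
time: 10.48
ee_pos: [0.6864, 0.116, 0.0767]
tcp_rot: [180.0, -0.0, 48.6]
wrist_force: [-0.8, -0.0, 4.6]
opening: 0.0
grasp_force: 2.2
```

Emit:
apply_moves(motion=[{"jaw": -1,"xyz": [0,0,2],"twist": 0},{"jaw": -1,"xyz": [0,0,3],"twist": 0},{"jaw": -1,"xyz": [0,0,3],"twist": 0}])

```text
time: 10.85
ee_pos: [0.6864, 0.116, 0.0736]
tcp_rot: [180.0, -0.0, 48.6]
wrist_force: [-1.2, 0.4, 5.5]
opening: 0.0001
grasp_force: 2.7
```

Emit:
apply_moves(motion=[{"jaw": -1,"xyz": [0,0,2],"twist": 0},{"jaw": -1,"xyz": [0,0,3],"twist": 0},{"jaw": -1,"xyz": [0,0,3],"twist": 0}])

```text
time: 11.22
ee_pos: [0.6865, 0.116, 0.0729]
tcp_rot: [179.9, -0.1, 48.6]
wrist_force: [-7.1, -1.1, 18.1]
opening: 0.0001
grasp_force: 9.0
```

Emit:
apply_moves(motion=[{"jaw": -1,"xyz": [0,0,-20],"twist": 0},{"jaw": -1,"xyz": [0,0,-70],"twist": 0},{"jaw": -1,"xyz": [0,0,-130],"twist": 0},{"jaw": -1,"xyz": [0,0,-190],"twist": 0},{"jaw": 0.2,"xyz": [0,0,-200],"twist": 0}])

```text
time: 11.85
ee_pos: [0.6871, 0.116, 0.2758]
tcp_rot: [179.7, -0.3, 48.6]
wrist_force: [-0.4, -0.2, -0.5]
opening: 0.0167
grasp_force: 0.0
```

```bash
cat >> h.py <<'E'
def pads(p,d,n="top",verbose=True):
    """dark linings on the right side: centre, yaw (ear direction)"""
    C=cloud(n,d);Z=C[...,2];p=p.astype(int);out=[]
    reg=(C[...,0]>.3)&(C[...,0]<.72)&(C[...,1]<-.15)&(C[...,1]>-.48)
    m=reg&(Z>.0025)&(Z<.03);k,L,st,ce=cv2.connectedComponentsWithStats(m.astype(np.uint8))
    for i in range(1,k):
        if not 350<st[i,4]<1500:continue
        b=L==i;lin=b&(Z>.0115)
        if lin.sum()<150:continue
        u=np.argwhere(lin)[:,::-1];w=atz(n,u,.016)[:,:2];c=w.mean(0)
        rgb=p[lin].mean(0)
        def ang(msk,z):
            (x,y),(a,bb),t=rect(msk,n,z);return (x,y),sorted((a,bb)),t+(90 if bb>a else 0)
        rc,sz,t1=ang(lin,.016);_,sz2,t2=ang(b,.006)
        e=atz(n,[np.argwhere(b).mean(0)[::-1]],.006)[0,:2]-c
        if e@[np.cos(np.radians(t1)),np.sin(np.radians(t1))]<0:t1+=180
        ev,V=np.linalg.eigh(np.cov(w.T));t3=np.degrees(np.arctan2(V[1,1],V[0,1]))
        wr=lambda a:(a+180)%360-180
        f=lambda t:wr(t1+((t-t1+90)%180-90))
        if verbose:print("px",ce[i].round(),"c",c.round(4),"rect",np.round(rc,1),np.round(sz,1),"yaw lin %.1f all %.1f pca %.1f"%(wr(t1),f(t2),f(t3)),"rgb",rgb.round())
    return
E
python3 - <<'E'
from h import *
p,d=camera("top");cv2.imwrite("pics/t2.png",p[:,:,::-1]);pads(p,d)
print(sensors.get_obs()['ee_pos'],sensors.get_obs()['q'])
E
```

```text
px [431. 180.] c [ 0.697  -0.2868] rect [ 699.2 -286.5] [30.8 57.4] yaw lin 21.3 all 16.0 pca 26.4 rgb [84. 85. 85.]
px [477. 218.] c [ 0.6091 -0.3913] rect [ 608.8 -391.2] [36.1 55.9] yaw lin 128.1 all 128.1 pca 127.1 rgb [130.  74.  35.]
px [419. 221.] c [ 0.6019 -0.2544] rect [ 601.8 -254.2] [35.9 54.5] yaw lin -67.4 all -72.2 pca -67.0 rgb [40. 37. 34.]
px [428. 278.] c [ 0.4683 -0.2726] rect [ 468.4 -272.4] [36.7 53.7] yaw lin 14.5 all 13.7 pca 14.0 rgb [42. 39. 36.]
px [480. 289.] c [ 0.4434 -0.3881] rect [ 442.8 -387.7] [37.3 56.7] yaw lin -29.1 all -27.9 pca -29.2 rgb [58. 53. 48.]
[0.68699592 0.11600222 0.27432132] [ 9.58582645e+00  2.82061945e+01  4.17278430e+01  1.03218263e+02
 -4.14026463e-03  1.41012276e+02]
```

```bash
python3 - <<'E'
from h import *
to([.6015,-.2542,.10],112.8)
E
```

```text
shift [-334.2  180.8  174.3] twist -1.121 rows 7.0 7.0
```

Emit:
apply_moves(motion=[{"jaw": 0.2,"xyz": [-54,29,0],"twist": -0.17},{"jaw": 0.2,"xyz": [-108,58,0],"twist": -0.34},{"jaw": 0.2,"xyz": [-162,88,20],"twist": -0.51},{"jaw": 0.2,"xyz": [-216,117,40],"twist": -0.68},{"jaw": 0.2,"xyz": [-270,146,60],"twist": -0.85}])

```text
time: 12.52
ee_pos: [0.6173, -0.1789, 0.2099]
tcp_rot: [-179.9, -0.0, 97.6]
wrist_force: [0.5, 0.2, 0.4]
opening: 0.0512
grasp_force: 0.0
```

```bash
python3 - <<'E'
from h import *
to([.6015,-.2542,.07],112.8)
E
```

```text
shift [-72.6 -25.6 139.9] twist -0.265 rows 3.0 2.0
```

Emit:
apply_moves(motion=[{"jaw": 0.2,"xyz": [-40,-13,20],"twist": -0.13},{"jaw": 0.2,"xyz": [-72,-26,60],"twist": -0.265},{"jaw": 0.2,"xyz": [-72,-26,120],"twist": -0.265},{"jaw": 0.2,"xyz": [-72,-26,140],"twist": -0.265},{"jaw": 0.2,"xyz": [-72,-26,140],"twist": -0.265}])

```text
time: 13.15
ee_pos: [0.6011, -0.2512, 0.0709]
tcp_rot: [-179.9, -0.1, 112.5]
wrist_force: [-0.4, 0.1, 0.8]
opening: 0.051
grasp_force: 0.0
```

```bash
python3 - <<'E'
from h import *
to([.6015,-.2542,.0265],112.8)
print(sensors.get_obs()['q'],sensors.get_obs()['qd'].round(1))
E
```

```text
shift [-3.  -0.8 44.4] twist -0.006 rows 1.0 1.0
[-2.26794150e+01  1.91733806e+01  7.05359860e+00  7.80675025e+01
  2.46304670e-04  4.48393306e+01] [ 0.3 -1.7  3.9  1.2 -0.  -0.1]
```

Emit:
apply_moves(motion=[{"jaw": 0.2,"xyz": [-3,-1,25],"twist": 0},{"jaw": 0.2,"xyz": [-3,-1,44],"twist": 0},{"jaw": 0.2,"xyz": [-3,-1,44],"twist": 0},{"jaw": -0.5,"xyz": [-3,-1,44],"twist": 0},{"jaw": -0.5,"xyz": [-3,-1,44],"twist": 0}], grip_force=50)

```text
time: 13.78
ee_pos: [0.6028, -0.2552, 0.03]
tcp_rot: [179.9, 0.1, 112.5]
wrist_force: [-0.0, 1.9, 5.1]
opening: 0.0336
grasp_force: 49.6
```

Emit:
apply_moves(motion=[{"jaw": -0.5,"xyz": [0,0,0],"twist": 0},{"jaw": -0.5,"xyz": [0,0,0],"twist": 0}])

```text
time: 14.02
ee_pos: [0.6028, -0.2552, 0.0299]
tcp_rot: [179.9, 0.1, 112.5]
wrist_force: [-0.5, 2.4, 7.3]
opening: 0.0333
grasp_force: 49.9
```

Emit:
apply_moves(motion=[{"jaw": 0.2,"xyz": [0,0,0],"twist": 0},{"jaw": 0.2,"xyz": [0,0,3],"twist": 0},{"jaw": 0.2,"xyz": [0,0,3],"twist": 0},{"jaw": -0.5,"xyz": [0,0,3],"twist": 0},{"jaw": -0.5,"xyz": [0,0,3],"twist": 0}], grip_force=50)

```text
time: 14.65
ee_pos: [0.6021, -0.2552, 0.0254]
tcp_rot: [180.0, 0.0, 112.5]
wrist_force: [-0.0, -0.4, 0.7]
opening: 0.0345
grasp_force: 50.2
```

Emit:
apply_moves(motion=[{"jaw": -0.5,"xyz": [0,0,0],"twist": 0},{"jaw": -0.5,"xyz": [0,0,0],"twist": 0}])

```text
time: 14.9
ee_pos: [0.6021, -0.2551, 0.0254]
tcp_rot: [180.0, 0.0, 112.5]
wrist_force: [0.4, -0.6, 2.5]
opening: 0.0344
grasp_force: 50.2
```

Emit:
apply_moves(motion=[{"jaw": -0.5,"xyz": [0,0,-15],"twist": 0},{"jaw": -0.5,"xyz": [0,0,-40],"twist": 0},{"jaw": -0.5,"xyz": [0,0,-60],"twist": 0},{"jaw": -0.5,"xyz": [0,0,-60],"twist": 0}])

```text
time: 15.4
ee_pos: [0.6031, -0.2555, 0.0876]
tcp_rot: [179.9, 0.1, 112.5]
wrist_force: [0.5, 0.5, -1.9]
opening: 0.0341
grasp_force: 50.2
```

```bash
python3 - <<'E'
from h import *
to([.5928,-.0970,.085],176.8);o=sensors.get_obs();print(o['wrist_force'],o['opening'],o['ee_pos'])
E
```

```text
shift [150.4  51.1   2.6] twist -1.123 rows 3.0 7.0
[ 0.45835864  0.5191458  -1.89414502] 0.03410462163959477 [ 0.60306285 -0.2555201   0.08763336]
```

Emit:
apply_moves(motion=[{"jaw": -0.5,"xyz": [30,10,0],"twist": -0.16},{"jaw": -0.5,"xyz": [60,20,0],"twist": -0.32},{"jaw": -0.5,"xyz": [90,30,0],"twist": -0.48},{"jaw": -0.5,"xyz": [120,40,0],"twist": -0.64},{"jaw": -0.5,"xyz": [150,51,0],"twist": -0.8}])

```text
time: 16.02
ee_pos: [0.5913, -0.096, 0.0843]
tcp_rot: [-180.0, -0.1, 158.6]
wrist_force: [0.8, 0.0, -1.7]
opening: 0.0343
grasp_force: 50.1
```

Emit:
apply_moves(motion=[{"jaw": -0.5,"xyz": [0,0,0],"twist": -0.16},{"jaw": -0.5,"xyz": [0,0,20],"twist": -0.323},{"jaw": -0.5,"xyz": [0,0,30],"twist": -0.323},{"jaw": -0.5,"xyz": [0,0,30],"twist": -0.323}])

```text
time: 16.52
ee_pos: [0.5911, -0.097, 0.0539]
tcp_rot: [180.0, -0.1, 176.6]
wrist_force: [0.1, 0.5, -1.8]
opening: 0.0341
grasp_force: 50.2
```

```bash
python3 - <<'E'
from h import *
to([.5928,-.0970,.055],176.8);o=sensors.get_obs();print(o['wrist_force'],o['opening'],o['ee_pos'])
p,d=camera("top");q,e=camera("side");np.savez("pics/n1.npz",p=p,d=d,q=q,e=e)
cv2.imwrite("pics/c5.png",np.hstack([cv2.resize(p[185:305,280:400],None,fx=3,fy=3),cv2.resize(q[225:325,235:375],None,fx=3.08,fy=3.6)])[:,:,::-1])
E
```

```text
shift [-1.7  0.1 -1.1] twist -0.004 rows 1.0 1.0
[ 0.08229507  0.46585349 -1.78320915] 0.03407801869511137 [ 0.59106959 -0.09695911  0.0539357 ]
```

View pics/c5.png

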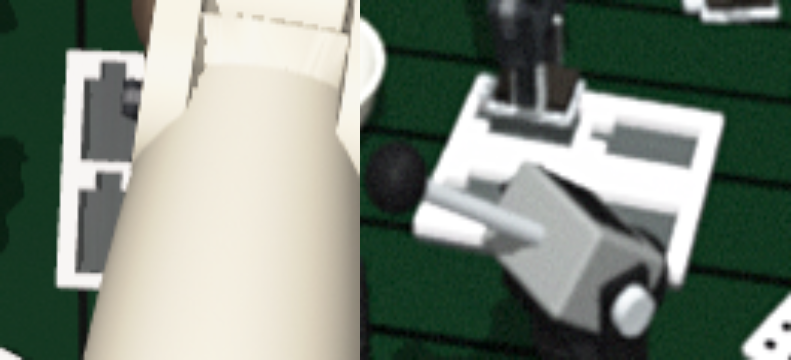

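The side view shows the held pad over its pocket at about crop pixel (535,110). The top view is hidden by the arm. I'll nudge it and descend while watching the force.

Emit:
apply_moves(motion=[{"jaw": -0.5,"xyz": [-2.5,0,0],"twist": 0},{"jaw": -0.5,"xyz": [-2.5,0,8],"twist": 0},{"jaw": -0.5,"xyz": [-2.5,0,13],"twist": 0},{"jaw": -0.5,"xyz": [-2.5,0,18],"twist": 0},{"jaw": -0.5,"xyz": [-2.5,0,18],"twist": 0}])

```text
time: 17.25
ee_pos: [0.594, -0.0971, 0.0366]
tcp_rot: [180.0, -0.1, 176.8]
wrist_force: [0.2, 0.3, -2.0]
opening: 0.034
grasp_force: 50.2
```

Emit:
apply_moves(motion=[{"jaw": -0.5,"xyz": [0,0,3],"twist": 0},{"jaw": -0.5,"xyz": [0,0,5],"twist": 0},{"jaw": -0.5,"xyz": [0,0,5],"twist": 0}])

```text
time: 17.62
ee_pos: [0.5943, -0.0971, 0.0321]
tcp_rot: [180.0, -0.0, 176.8]
wrist_force: [-0.1, 0.0, -2.2]
opening: 0.0343
grasp_force: 50.2
```

Emit:
apply_moves(motion=[{"jaw": -0.5,"xyz": [0,0,0.5],"twist": 0},{"jaw": 0.1,"xyz": [0,0,0.5],"twist": 0},{"jaw": 0.1,"xyz": [0,0,0.5],"twist": 0},{"jaw": 0.1,"xyz": [0,0,-30],"twist": 0},{"jaw": 0.1,"xyz": [0,0,-70],"twist": 0}])

```text
time: 18.25
ee_pos: [0.5938, -0.0971, 0.1023]
tcp_rot: [180.0, -0.1, 176.8]
wrist_force: [0.8, -1.4, -0.3]
opening: 0.0472
grasp_force: 0.0
```

```bash
python3 - <<'E'
from h import *
to([.4684,-.2724,.09],-165.8);o=sensors.get_obs();print(o['wrist_force'],o['opening'],o['ee_pos'])
E
```

```text
shift [ 115.4 -182.1   12.3] twist -0.304 rows 4.0 2.0
[ 0.76227601 -1.39773501 -0.32012826] 0.04715980353494655 [ 0.59381233 -0.09705393  0.10233587]
```

```bash
python3 - <<'E'
from h import *
p,d=camera("top");pads(p,d)
E
```

```text
px [477. 218.] c [ 0.6089 -0.3913] rect [ 608.9 -391.5] [35.9 55.4] yaw lin 127.5 all 126.4 pca 128.6 rgb [89. 52. 25.]
px [428. 278.] c [ 0.4684 -0.2722] rect [ 468.2 -272.3] [37.  53.9] yaw lin 14.5 all 16.2 pca 14.2 rgb [64. 59. 54.]
px [480. 289.] c [ 0.4435 -0.3883] rect [ 443.5 -387.9] [37.  54.7] yaw lin -28.0 all -33.0 pca -27.9 rgb [42. 39. 36.]
```

Emit:
apply_moves(motion=[{"jaw": 0.2,"xyz": [30,-46,0],"twist": -0.08},{"jaw": 0.2,"xyz": [60,-92,0],"twist": -0.16},{"jaw": 0.2,"xyz": [90,-137,5],"twist": -0.24},{"jaw": 0.2,"xyz": [115,-182,12],"twist": -0.304},{"jaw": 0.2,"xyz": [115,-182,32],"twist": -0.304}])

```text
time: 18.92
ee_pos: [0.4684, -0.2755, 0.0713]
tcp_rot: [-179.9, 0.1, -166.0]
wrist_force: [0.5, 0.3, 0.1]
opening: 0.0511
grasp_force: 0.0
```

Emit:
apply_moves(motion=[{"jaw": 0.2,"xyz": [0,0,0],"twist": 0},{"jaw": 0.2,"xyz": [0,0,0],"twist": 0}])

```text
time: 19.18
ee_pos: [0.4699, -0.2722, 0.071]
tcp_rot: [-180.0, 0.0, -165.7]
wrist_force: [-0.2, -0.4, -0.2]
opening: 0.0513
grasp_force: 0.0
```

```bash
python3 - <<'E'
from h import *
to([.4684,-.2724,.025],-165.8)
p,d=camera("top");cv2.imwrite("pics/t3.png",p[:,:,::-1])
C=cloud("top",d);m=np.zeros((480,640),bool);m[190:250,325:375]=1
lin=m&(p.max(2)<75)&(C[...,2]>.015)&(C[...,2]<.03);print("seated lin",lin.sum(),np.median(C[lin][:,2]),C[lin].mean(0),rect(lin,"top",.022))
E
```

```text
shift [ 1.5  0.2 46. ] twist 0.001 rows 1.0 1.0
seated lin 352 0.02193104159644092 [ 0.5928541  -0.09613431  0.02191698] ((592.71142578125, -96.46087646484375), (33.997493743896484, 50.468448638916016), 88.99215698242188)
```

Emit:
apply_moves(motion=[{"jaw": 0.2,"xyz": [1.5,0,25],"twist": 0},{"jaw": 0.2,"xyz": [1.5,0,46],"twist": 0},{"jaw": 0.2,"xyz": [1.5,0,46],"twist": 0},{"jaw": 0.2,"xyz": [1.5,0,46],"twist": 0},{"jaw": -0.5,"xyz": [1.5,0,46],"twist": 0}])

```text
time: 19.85
ee_pos: [0.4688, -0.2731, 0.0257]
tcp_rot: [-179.9, 0.1, -165.8]
wrist_force: [-5.3, 4.6, 33.9]
opening: 0.0347
grasp_force: 41.6
```

Emit:
apply_moves(motion=[{"jaw": -0.5,"xyz": [0,0,0],"twist": 0},{"jaw": -0.5,"xyz": [0,0,0],"twist": 0},{"jaw": -0.5,"xyz": [0,0,0],"twist": 0}])

```text
time: 20.23
ee_pos: [0.4688, -0.2731, 0.026]
tcp_rot: [-179.9, 0.1, -165.8]
wrist_force: [-1.2, 1.7, 5.7]
opening: 0.0341
grasp_force: 50.3
```

Emit:
apply_moves(motion=[{"jaw": -0.5,"xyz": [0,0,-15],"twist": 0},{"jaw": -0.5,"xyz": [0,0,-40],"twist": 0},{"jaw": -0.5,"xyz": [0,0,-60],"twist": 0},{"jaw": -0.5,"xyz": [0,0,-60],"twist": 0}])

```text
time: 20.72
ee_pos: [0.4689, -0.2734, 0.0866]
tcp_rot: [-179.9, 0.1, -165.8]
wrist_force: [-0.2, -0.2, -1.6]
opening: 0.0343
grasp_force: 50.2
```

```bash
python3 - <<'E'
from h import *
to([.5085,-.093,.087],176.8);o=sensors.get_obs();print(o['wrist_force'],o['opening'],o['ee_pos'])
E
```

```text
shift [-82.7 165.2  -0.4] twist 0.304 rows 3.0 2.0
[-0.23058844 -0.16497903 -1.57307909] 0.034276779467490665 [ 0.46894023 -0.27340821  0.08664658]
```

Emit:
apply_moves(motion=[{"jaw": -0.5,"xyz": [-21,41,0],"twist": 0.08},{"jaw": -0.5,"xyz": [-41,83,0],"twist": 0.16},{"jaw": -0.5,"xyz": [-62,124,0],"twist": 0.24},{"jaw": -0.5,"xyz": [-83,165,0],"twist": 0.304},{"jaw": -0.5,"xyz": [-83,165,0],"twist": 0.304}])

```text
time: 21.35
ee_pos: [0.5079, -0.09, 0.0836]
tcp_rot: [180.0, -0.1, 177.0]
wrist_force: [0.2, -0.2, -0.8]
opening: 0.0341
grasp_force: 50.3
```

Emit:
apply_moves(motion=[{"jaw": -0.5,"xyz": [0,0,20],"twist": 0},{"jaw": -0.5,"xyz": [0,0,32],"twist": 0},{"jaw": -0.5,"xyz": [0,0,32],"twist": 0},{"jaw": -0.5,"xyz": [0,0,32],"twist": 0}])

```text
time: 21.85
ee_pos: [0.508, -0.0929, 0.0527]
tcp_rot: [-180.0, 0.0, 176.8]
wrist_force: [0.4, -0.0, -1.5]
opening: 0.0341
grasp_force: 50.3
```

```bash
python3 - <<'E'
from h import *
to([.5085,-.0928,.0365],176.8);o=sensors.get_obs();print(o['wrist_force'],o['opening'],o['ee_pos'])
E
```

```text
shift [-0.5  0.1 16.2] twist -0.0 rows 1.0 1.0
[ 0.43803454 -0.03874807 -1.46276702] 0.03405148774185925 [ 0.50800825 -0.09291785  0.05268256]
```

Emit:
apply_moves(motion=[{"jaw": -0.5,"xyz": [-0.5,0,8],"twist": 0},{"jaw": -0.5,"xyz": [-0.5,0,12],"twist": 0},{"jaw": -0.5,"xyz": [-0.5,0,16],"twist": 0},{"jaw": -0.5,"xyz": [-0.5,0,16],"twist": 0}])

```text
time: 22.35
ee_pos: [0.5081, -0.0924, 0.0359]
tcp_rot: [180.0, -0.0, 176.8]
wrist_force: [-0.3, -0.3, -1.4]
opening: 0.0342
grasp_force: 50.3
```

Free of contact, so it is in the pocket. I'll seat it and release.

Emit:
apply_moves(motion=[{"jaw": -0.5,"xyz": [0,0,3],"twist": 0},{"jaw": -0.5,"xyz": [0,0,4],"twist": 0},{"jaw": -0.5,"xyz": [0,0,4],"twist": 0}])

```text
time: 22.72
ee_pos: [0.5084, -0.0925, 0.0322]
tcp_rot: [180.0, -0.0, 176.8]
wrist_force: [0.1, 0.2, -0.0]
opening: 0.0342
grasp_force: 50.3
```

Emit:
apply_moves(motion=[{"jaw": 0.1,"xyz": [0,0,0],"twist": 0},{"jaw": 0.1,"xyz": [0,0,0],"twist": 0},{"jaw": 0.1,"xyz": [0,0,0],"twist": 0},{"jaw": 0.1,"xyz": [0,0,-30],"twist": 0},{"jaw": 0.1,"xyz": [0,0,-70],"twist": 0}])

```text
time: 23.35
ee_pos: [0.5077, -0.0924, 0.1023]
tcp_rot: [180.0, -0.1, 176.8]
wrist_force: [-0.2, -0.4, 0.6]
opening: 0.0471
grasp_force: 0.0
```

```bash
python3 - <<'E'
from h import *
p,d=camera("top");pads(p,d)
to([.4435,-.3880,.09],151.4)
E
```

```text
px [477. 218.] c [ 0.6091 -0.3915] rect [ 608.8 -391.2] [36.1 55.9] yaw lin 128.1 all 125.1 pca 127.9 rgb [90. 53. 26.]
px [481. 289.] c [ 0.4435 -0.3882] rect [ 443.9 -387.9] [37.2 53.9] yaw lin -28.0 all -32.1 pca -28.9 rgb [43. 40. 36.]
shift [  49.9 -298.4   18.6] twist 0.443 rows 5.0 3.0
```

Emit:
apply_moves(motion=[{"jaw": 0.2,"xyz": [10,-60,0],"twist": 0.1},{"jaw": 0.2,"xyz": [20,-119,0],"twist": 0.2},{"jaw": 0.2,"xyz": [30,-179,0],"twist": 0.3},{"jaw": 0.2,"xyz": [40,-239,10],"twist": 0.4},{"jaw": 0.2,"xyz": [50,-298,19],"twist": 0.443}])

```text
time: 24.02
ee_pos: [0.4413, -0.3893, 0.0832]
tcp_rot: [-180.0, 0.1, 151.3]
wrist_force: [0.8, -0.4, 0.0]
opening: 0.0512
grasp_force: 0.0
```

Emit:
apply_moves(motion=[{"jaw": 0.2,"xyz": [0,0,20],"twist": 0},{"jaw": 0.2,"xyz": [0,0,20],"twist": 0},{"jaw": 0.2,"xyz": [0,0,20],"twist": 0}])

```text
time: 24.4
ee_pos: [0.4422, -0.3869, 0.0639]
tcp_rot: [-180.0, 0.0, 151.5]
wrist_force: [0.4, -0.5, -0.2]
opening: 0.051
grasp_force: 0.0
```

```bash
python3 - <<'E'
from h import *
to([.4435,-.3881,.025],151.4)
E
```

```text
shift [-1.7 -0.5 38.9] twist 0.001 rows 1.0 1.0
```

Emit:
apply_moves(motion=[{"jaw": 0.2,"xyz": [-1.7,-0.5,20],"twist": 0},{"jaw": 0.2,"xyz": [-1.7,-0.5,39],"twist": 0},{"jaw": 0.2,"xyz": [-1.7,-0.5,39],"twist": 0},{"jaw": 0.2,"xyz": [-1.7,-0.5,39],"twist": 0},{"jaw": -0.5,"xyz": [-1.7,-0.5,39],"twist": 0}])

```text
time: 25.02
ee_pos: [0.4434, -0.3887, 0.0251]
tcp_rot: [-180.0, 0.1, 151.4]
wrist_force: [-4.4, 6.0, 28.6]
opening: 0.0347
grasp_force: 42.3
```

Emit:
apply_moves(motion=[{"jaw": -0.5,"xyz": [0,0,0],"twist": 0},{"jaw": -0.5,"xyz": [0,0,0],"twist": 0},{"jaw": -0.5,"xyz": [0,0,0],"twist": 0}])

```text
time: 25.4
ee_pos: [0.4435, -0.3888, 0.0252]
tcp_rot: [-180.0, 0.1, 151.4]
wrist_force: [-0.2, 0.8, 6.0]
opening: 0.0342
grasp_force: 50.6
```

Emit:
apply_moves(motion=[{"jaw": -0.5,"xyz": [0,0,-15],"twist": 0},{"jaw": -0.5,"xyz": [0,0,-40],"twist": 0},{"jaw": -0.5,"xyz": [0,0,-70],"twist": 0},{"jaw": -0.5,"xyz": [0,0,-70],"twist": 0}])

```text
time: 25.9
ee_pos: [0.4441, -0.3895, 0.0972]
tcp_rot: [-179.9, 0.2, 151.4]
wrist_force: [0.0, 0.2, -1.4]
opening: 0.0343
grasp_force: 50.2
```

```bash
python3 - <<'E'
from h import *
to([.5127,-.018,.095],176.8);o=sensors.get_obs();print(o['wrist_force'],o['opening'],o['ee_pos'])
E
```

```text
shift [117.5 359.    2.2] twist -0.443 rows 7.0 3.0
[ 0.03467157  0.17805456 -1.42656106] 0.03426138846604082 [ 0.44407914 -0.38945228  0.09724578]
```

Emit:
apply_moves(motion=[{"jaw": -0.5,"xyz": [17,52,0],"twist": -0.1},{"jaw": -0.5,"xyz": [34,104,0],"twist": -0.2},{"jaw": -0.5,"xyz": [51,156,0],"twist": -0.3},{"jaw": -0.5,"xyz": [68,208,0],"twist": -0.4},{"jaw": -0.5,"xyz": [85,260,0],"twist": -0.443}])

```text
time: 26.52
ee_pos: [0.4924, -0.1178, 0.0933]
tcp_rot: [180.0, -0.1, 176.9]
wrist_force: [1.2, 0.6, -1.1]
opening: 0.0347
grasp_force: 50.3
```

```bash
python3 - <<'E'
from h import *
to([.5127,-.018,.055],176.8)
E
```

```text
shift [-14.9 100.7  38.3] twist 0.002 rows 2.0 1.0
```

Emit:
apply_moves(motion=[{"jaw": -0.5,"xyz": [-8,50,0],"twist": 0},{"jaw": -0.5,"xyz": [-15,98,0],"twist": 0},{"jaw": -0.5,"xyz": [-15,98,20],"twist": 0},{"jaw": -0.5,"xyz": [-15,98,38],"twist": 0},{"jaw": -0.5,"xyz": [-15,98,38],"twist": 0}])

```text
time: 27.15
ee_pos: [0.5118, -0.0229, 0.0541]
tcp_rot: [-180.0, -0.2, 176.8]
wrist_force: [-0.9, -0.1, -0.7]
opening: 0.034
grasp_force: 50.4
```

```bash
python3 - <<'E'
from h import *
to([.5127,-.0178,.0355],176.8);o=sensors.get_obs();print(o['opening'])
E
```

```text
shift [-0.6  5.1 18.6] twist -0.001 rows 1.0 1.0
0.034035520901773635
```

Emit:
apply_moves(motion=[{"jaw": -0.5,"xyz": [-0.6,5,0],"twist": 0},{"jaw": -0.5,"xyz": [-0.6,5,0],"twist": 0},{"jaw": -0.5,"xyz": [-0.6,5,0],"twist": 0}])

```text
time: 27.52
ee_pos: [0.5145, -0.0177, 0.0568]
tcp_rot: [-180.0, 0.1, 176.8]
wrist_force: [0.5, -0.8, -0.9]
opening: 0.0343
grasp_force: 50.4
```

Emit:
apply_moves(motion=[{"jaw": -0.5,"xyz": [0,0,8],"twist": 0},{"jaw": -0.5,"xyz": [0,0,14],"twist": 0},{"jaw": -0.5,"xyz": [0,0,18],"twist": 0},{"jaw": -0.5,"xyz": [0,0,18],"twist": 0}])

```text
time: 28.02
ee_pos: [0.5137, -0.0176, 0.0385]
tcp_rot: [-180.0, -0.0, 176.8]
wrist_force: [-4.3, -0.9, 5.6]
opening: 0.0341
grasp_force: 51.2
```

Light contact on the +x side, so I'll shift back 1.2 mm.

Emit:
apply_moves(motion=[{"jaw": -0.5,"xyz": [0,0,-3],"twist": 0},{"jaw": -0.5,"xyz": [1.3,0,-3],"twist": 0},{"jaw": -0.5,"xyz": [1.3,0,-3],"twist": 0},{"jaw": -0.5,"xyz": [1.3,0,1],"twist": 0},{"jaw": -0.5,"xyz": [1.3,0,1],"twist": 0}])

```text
time: 28.65
ee_pos: [0.5127, -0.0175, 0.0369]
tcp_rot: [-180.0, -0.0, 176.8]
wrist_force: [0.9, -0.5, -1.8]
opening: 0.0346
grasp_force: 50.5
```

Emit:
apply_moves(motion=[{"jaw": -0.5,"xyz": [0,0,3],"twist": 0},{"jaw": -0.5,"xyz": [0,0,3],"twist": 0}])

```text
time: 28.9
ee_pos: [0.5127, -0.0175, 0.0337]
tcp_rot: [-180.0, -0.0, 176.8]
wrist_force: [0.2, -0.8, -1.5]
opening: 0.0345
grasp_force: 50.5
```

Emit:
apply_moves(motion=[{"jaw": -0.5,"xyz": [0,0,2],"twist": 0},{"jaw": -0.5,"xyz": [0,0,2.3],"twist": 0},{"jaw": 0.1,"xyz": [0,0,2.3],"twist": 0},{"jaw": 0.1,"xyz": [0,0,2.3],"twist": 0},{"jaw": 0.1,"xyz": [0,0,-30],"twist": 0}])

```text
time: 29.52
ee_pos: [0.5115, -0.0174, 0.0627]
tcp_rot: [-180.0, -0.2, 176.8]
wrist_force: [0.8, -0.3, -0.1]
opening: 0.0469
grasp_force: 0.0
```

Emit:
apply_moves(motion=[{"jaw": 0.2,"xyz": [0,0,-60],"twist": 0.18},{"jaw": 0.2,"xyz": [0,0,-120],"twist": 0.36},{"jaw": 0.2,"xyz": [0,0,-180],"twist": 0.54},{"jaw": 0.2,"xyz": [0,0,-240],"twist": 0.72},{"jaw": 0.2,"xyz": [0,0,-275],"twist": 0.9}])

```text
time: 30.15
ee_pos: [0.513, -0.0175, 0.3428]
tcp_rot: [179.8, 0.1, 124.9]
wrist_force: [1.2, 0.8, 0.1]
opening: 0.0511
grasp_force: 0.0
```

```bash
python3 - <<'E'
from h import *
to([.5713,.2638,.335],48.6);o=sensors.get_obs();print(o['opening'],o['ee_pos'],o['q'])
E
```

```text
shift [197.4 208.7   7.8] twist 1.332 rows 5.0 8.0
0.051116778082718875 [ 0.51304663 -0.01748718  0.34283507] [-1.95282443e+00  3.01991549e+00  1.87754169e+01  1.05518355e+02
  1.25443764e-03  5.31539070e+01]
```

Emit:
apply_moves(motion=[{"jaw": 0.2,"xyz": [40,42,0],"twist": 0.18},{"jaw": 0.2,"xyz": [79,84,0],"twist": 0.36},{"jaw": 0.2,"xyz": [119,126,0],"twist": 0.54},{"jaw": 0.2,"xyz": [158,168,0],"twist": 0.72},{"jaw": 0.2,"xyz": [197,209,0],"twist": 0.9}])

```text
time: 30.78
ee_pos: [0.5701, 0.2661, 0.3395]
tcp_rot: [180.0, -0.0, 73.5]
wrist_force: [2.0, 0.5, 0.4]
opening: 0.0514
grasp_force: 0.0
```

Emit:
apply_moves(motion=[{"jaw": 0.2,"xyz": [0,0,0],"twist": 0.15},{"jaw": 0.2,"xyz": [0,0,0],"twist": 0.3},{"jaw": 0.2,"xyz": [0,0,0],"twist": 0.432},{"jaw": 0.2,"xyz": [0,0,0],"twist": 0.432},{"jaw": 0.2,"xyz": [0,0,0],"twist": 0.432}])

```text
time: 31.4
ee_pos: [0.57, 0.264, 0.3394]
tcp_rot: [180.0, -0.0, 49.3]
wrist_force: [-0.2, -0.7, 0.7]
opening: 0.0511
grasp_force: 0.0
```

```bash
python3 - <<'E'
from h import *
to([.5713,.2638,.255],48.6)
p,d=camera("top");cv2.imwrite("pics/t4.png",p[:,:,::-1]);C=cloud("top",d);pads(p,d)
for c in([.5928,-.097],[.508,-.0923],[.5122,-.0174]):
    m=(abs(C[...,0]-c[0])<.042)&(abs(C[...,1]-c[1])<.034)&(C[...,2]>.0175)&(C[...,2]<.035)
    x=C[m];print(m.sum(),x.mean(0).round(4),np.percentile(x[:,2],[5,50,95]).round(4),rect(m,"top",.022), "tilt",np.linalg.lstsq(np.c_[x[:,:2]-x[:,:2].mean(0),np.ones(len(x))],x[:,2],rcond=None)[0].round(3))
E
```

```text
shift [ 0.7  1.1 84.4] twist 0.011 rows 2.0 1.0
px [430. 180.] c [ 0.6967 -0.2869] rect [ 699.  -286.6] [30.8 56.9] yaw lin 21.3 all 21.5 pca 25.2 rgb [138. 139. 140.]
px [477. 218.] c [ 0.6086 -0.3914] rect [ 608.7 -391.3] [35.9 56. ] yaw lin 127.5 all 120.9 pca 127.9 rgb [136.  78.  37.]
392 [ 0.5935 -0.0967  0.0218] [0.0183 0.0217 0.0253] ((593.8609619140625, -96.49024963378906), (34.01581573486328, 52.79594421386719), 88.99202728271484) tilt [-0.002  0.     0.022]
390 [ 0.508  -0.0919  0.0218] [0.0184 0.0218 0.0253] ((507.888916015625, -91.40217590332031), (35.816871643066406, 51.9046745300293), 88.79014587402344) tilt [-0.007  0.015  0.022]
407 [ 0.5136 -0.0166  0.0215] [0.018  0.0215 0.0249] ((513.2064819335938, -17.564929962158203), (35.93022155761719, 51.622798919677734), 89.34992980957031) tilt [-0.01  -0.009  0.022]
```

All three pads sit flat at 22 mm. Now I'll grip the ball.

Emit:
apply_moves(motion=[{"jaw": 0.2,"xyz": [0.7,1,45],"twist": 0.01},{"jaw": 0.2,"xyz": [0.7,1,84],"twist": 0.01},{"jaw": 0.2,"xyz": [0.7,1,84],"twist": 0.01},{"jaw": -0.6,"xyz": [0.7,1,84],"twist": 0.01},{"jaw": -0.6,"xyz": [0.7,1,84],"twist": 0.01}], grip_force=40)

```text
time: 32.08
ee_pos: [0.5719, 0.2641, 0.2579]
tcp_rot: [179.9, -0.2, 48.5]
wrist_force: [-0.0, -0.5, 2.4]
opening: 0.0256
grasp_force: 39.0
```

Emit:
apply_moves(motion=[{"jaw": -0.6,"xyz": [0,0,0],"twist": 0},{"jaw": -0.6,"xyz": [0,0,0],"twist": 0}])

```text
time: 32.33
ee_pos: [0.5721, 0.2645, 0.2572]
tcp_rot: [179.9, -0.2, 48.5]
wrist_force: [3.0, 2.4, 5.9]
opening: 0.0257
grasp_force: 39.3
```

```bash
python3 - <<'E'
from h import *
arc(48.5,.729,101.3,.552,10,zo=0)
E
```

```text
off [0.86416506 0.86131208 0.6198101 ]
[np.float64(1.0), np.float64(-9.1), np.float64(1.8)] tw -0.092
[np.float64(1.1), np.float64(-18.3), np.float64(3.6)] tw -0.184
[np.float64(0.3), np.float64(-27.7), np.float64(5.5)] tw -0.276
[np.float64(-1.5), np.float64(-37.1), np.float64(7.3)] tw -0.368
[np.float64(-4.2), np.float64(-46.4), np.float64(9.2)] tw -0.46
--
[np.float64(0.8), np.float64(-9.8), np.float64(1.9)] tw -0.092
[np.float64(0.7), np.float64(-19.7), np.float64(3.9)] tw -0.184
[np.float64(-0.4), np.float64(-29.7), np.float64(5.8)] tw -0.276
[np.float64(-2.5), np.float64(-39.7), np.float64(7.8)] tw -0.369
[np.float64(-5.6), np.float64(-49.5), np.float64(9.8)] tw -0.461
--
```

Emit:
apply_moves(motion=[{"jaw": -0.6,"xyz": [1,-9,1.5],"twist": -0.092},{"jaw": -0.6,"xyz": [1,-18,3],"twist": -0.184},{"jaw": -0.6,"xyz": [0,-28,5],"twist": -0.276},{"jaw": -0.6,"xyz": [-1.5,-37,6.5],"twist": -0.368},{"jaw": -0.6,"xyz": [-4,-46,8],"twist": -0.46}])

```text
time: 32.95
ee_pos: [0.5346, 0.2922, 0.2491]
tcp_rot: [179.8, -0.2, 75.1]
wrist_force: [2.4, 2.0, 6.3]
opening: 0.0259
grasp_force: 39.3
```

Emit:
apply_moves(motion=[{"jaw": -0.6,"xyz": [1,-10,2],"twist": -0.092},{"jaw": -0.6,"xyz": [1,-20,4],"twist": -0.184},{"jaw": -0.6,"xyz": [0,-30,6],"twist": -0.276},{"jaw": -0.6,"xyz": [-2.5,-40,8],"twist": -0.369},{"jaw": -0.6,"xyz": [-5.5,-49.5,9.5],"twist": -0.461}])

```text
time: 33.58
ee_pos: [0.4851, 0.2999, 0.2396]
tcp_rot: [179.8, -0.1, 101.5]
wrist_force: [2.0, 1.3, 4.9]
opening: 0.0252
grasp_force: 39.5
```

Emit:
apply_moves(motion=[{"jaw": -0.6,"xyz": [0,0,0],"twist": 0},{"jaw": -0.6,"xyz": [0,0,0],"twist": 0}])

```text
time: 33.83
ee_pos: [0.4849, 0.3, 0.2393]
tcp_rot: [179.9, -0.1, 101.2]
wrist_force: [-2.0, 5.3, 7.5]
opening: 0.0259
grasp_force: 39.7
```

```bash
python3 - <<'E'
from h import *
to(ballat([.5565,-.0573,.014])[0]+[0,0,.001],101.3)
E
```

```text
shift [-0.5  0.3  0.1] twist -0.001 rows 1.0 1.0
```

Emit:
apply_moves(motion=[{"jaw": 0.2,"xyz": [0,0,0],"twist": 0},{"jaw": 0.2,"xyz": [0,0,0],"twist": 0},{"jaw": 0.2,"xyz": [0,0,0],"twist": 0},{"jaw": 0.2,"xyz": [0,0,-40],"twist": 0},{"jaw": 0.2,"xyz": [0,0,-90],"twist": 0}])

```text
time: 34.45
ee_pos: [0.4844, 0.2986, 0.3278]
tcp_rot: [-179.9, 0.1, 101.3]
wrist_force: [1.7, -0.9, 0.5]
opening: 0.0514
grasp_force: 0.0
```

Emit:
apply_moves(motion=[{"jaw": -1,"xyz": [50,0,0],"twist": 0},{"jaw": -1,"xyz": [90,0,0],"twist": 0},{"jaw": -1,"xyz": [90,0,0],"twist": 0}])

```text
time: 34.83
ee_pos: [0.4665, 0.3894, 0.3266]
tcp_rot: [-179.9, 0.0, 101.4]
wrist_force: [0.6, -0.7, -0.3]
opening: -0.0001
grasp_force: 0.0
```

```bash
python3 - <<'E'
from h import *
ball()
to([.6862,.1155,.329])
E
```

```text
top [129 262  16  16 203] ball [0.4842 0.301  0.2383] R 0.1315 res 0.00051 az 101.7 tilt 0.546
   miss plate 0.1695
   miss nest 0.0027
shift [-309.5  161.5   -1.7] twist 0 rows 6.0 0.0
```

Emit:
apply_moves(motion=[{"jaw": -1,"xyz": [-55,29,0],"twist": 0},{"jaw": -1,"xyz": [-110,57,0],"twist": 0},{"jaw": -1,"xyz": [-165,86,0],"twist": 0},{"jaw": -1,"xyz": [-220,115,0],"twist": 0},{"jaw": -1,"xyz": [-275,143,0],"twist": 0}])

```text
time: 35.55
ee_pos: [0.662, 0.1423, 0.3284]
tcp_rot: [180.0, 0.0, 101.2]
wrist_force: [0.6, 0.3, 0.7]
opening: 0.0001
grasp_force: 0.0
```

```bash
python3 - <<'E'
from h import *
to([.6862,.1155,.11])
E
```

```text
shift [-31.   18.5 218.4] twist 0 rows 4.0 0.0
```

Emit:
apply_moves(motion=[{"jaw": -1,"xyz": [-31,18.5,30],"twist": 0},{"jaw": -1,"xyz": [-31,18.5,90],"twist": 0},{"jaw": -1,"xyz": [-31,18.5,150],"twist": 0},{"jaw": -1,"xyz": [-31,18.5,205],"twist": 0},{"jaw": -1,"xyz": [-31,18.5,218],"twist": 0}])

```text
time: 36.17
ee_pos: [0.6832, 0.1171, 0.1059]
tcp_rot: [-179.6, 0.0, 101.2]
wrist_force: [-0.3, -0.4, -0.1]
opening: 0.0001
grasp_force: 0.0
```

Emit:
apply_moves(motion=[{"jaw": -1,"xyz": [0,0,0],"twist": 0},{"jaw": -1,"xyz": [0,0,0],"twist": 0}])

```text
time: 36.42
ee_pos: [0.6868, 0.1187, 0.1132]
tcp_rot: [179.7, 0.0, 101.3]
wrist_force: [0.5, -0.4, -0.2]
opening: 0.0002
grasp_force: 0.0
```

```bash
python3 - <<'E'
from h import *
to([.6862,.1155,.0725])
p,d=camera("top");C=cloud("top",d);q,e=camera("side")
cv2.imwrite("pics/c6.png",cv2.resize(p[140:340,130:400],None,fx=2.2,fy=2.2)[:,:,::-1])
for c in([.5928,-.097],[.508,-.0923],[.5122,-.0174]):
    m=(abs(C[...,0]-c[0])<.042)&(abs(C[...,1]-c[1])<.034)&(C[...,2]>.0175)&(C[...,2]<.035)
    if m.sum()>50:print(m.sum(),C[m].mean(0).round(4))
E
```

```text
shift [-3.1 -1.2 40.7] twist 0 rows 1.0 0.0
396 [ 0.5936 -0.0965  0.0218]
396 [ 0.5076 -0.0916  0.0218]
395 [ 0.5126 -0.0171  0.0217]
```

View pics/c6.png

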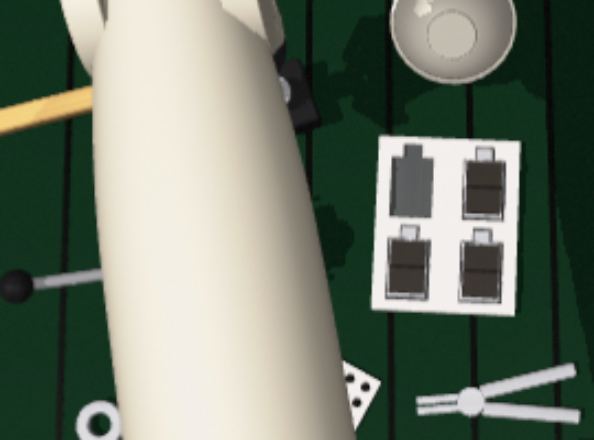

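The picture shows the three pads seated in their pockets with the ears in the notches, at crop pixels (485,187), (407,265) and (481,270). The ball is at (15,285), aimed at the nest. Pressing now.

Emit:
apply_moves(motion=[{"jaw": -1,"xyz": [-3,-1,20],"twist": 0},{"jaw": -1,"xyz": [-3,-1,28],"twist": 0},{"jaw": -1,"xyz": [-3,-1,36],"twist": 0},{"jaw": -1,"xyz": [-3,-1,41],"twist": 0},{"jaw": -1,"xyz": [-3,-1,42],"twist": 0}])

```text
time: 37.15
ee_pos: [0.6856, 0.1156, 0.0727]
tcp_rot: [179.8, 0.0, 101.3]
wrist_force: [-12.9, -3.8, 30.4]
opening: -0.0001
grasp_force: 15.2
```

Emit:
apply_moves(motion=[{"jaw": -1,"xyz": [0,0,2],"twist": 0},{"jaw": -1,"xyz": [0,0,2],"twist": 0},{"jaw": -1,"xyz": [0,0,2],"twist": 0}])

```text
time: 37.52
ee_pos: [0.6857, 0.1156, 0.0726]
tcp_rot: [179.7, 0.0, 101.3]
wrist_force: [-14.8, -3.7, 37.2]
opening: -0.0002
grasp_force: 18.3
```

Down on the stop. Retreating straight up, then on to the ball to park.

Emit:
apply_moves(motion=[{"jaw": -1,"xyz": [0,0,-20],"twist": 0},{"jaw": -1,"xyz": [0,0,-75],"twist": 0},{"jaw": -1,"xyz": [0,0,-135],"twist": 0},{"jaw": -1,"xyz": [0,0,-195],"twist": 0},{"jaw": 0.2,"xyz": [0,0,-255],"twist": 0}])

```text
time: 38.15
ee_pos: [0.6848, 0.1159, 0.3218]
tcp_rot: [179.9, -0.0, 101.3]
wrist_force: [1.4, 1.0, 0.9]
opening: 0.0169
grasp_force: 0.0
```

Emit:
apply_moves(motion=[{"jaw": 0.2,"xyz": [0,0,0],"twist": 0},{"jaw": 0.2,"xyz": [0,0,0],"twist": 0}])

```text
time: 38.4
ee_pos: [0.6856, 0.1159, 0.3185]
tcp_rot: [-180.0, -0.0, 101.3]
wrist_force: [-0.6, -0.3, -0.8]
opening: 0.0509
grasp_force: 0.0
```

```bash
python3 - <<'E'
from h import *
to([.4844,.3003,.328],101.5)
E
```

```text
shift [ 220.2 -161.1   -9.5] twist -0.004 rows 5.0 1.0
```

Emit:
apply_moves(motion=[{"jaw": 0.2,"xyz": [44,-32,-9],"twist": 0},{"jaw": 0.2,"xyz": [88,-64,-9],"twist": 0},{"jaw": 0.2,"xyz": [132,-97,-9],"twist": 0},{"jaw": 0.2,"xyz": [176,-129,-9],"twist": 0},{"jaw": 0.2,"xyz": [220,-161,-9],"twist": 0}])

```text
time: 39.02
ee_pos: [0.4822, 0.3005, 0.3258]
tcp_rot: [-179.8, 0.1, 101.3]
wrist_force: [-0.4, -0.2, 0.5]
opening: 0.0513
grasp_force: 0.0
```

Emit:
apply_moves(motion=[{"jaw": 0.2,"xyz": [0,0,0],"twist": 0},{"jaw": 0.2,"xyz": [0,0,0],"twist": 0},{"jaw": 0.2,"xyz": [0,0,0],"twist": 0}])

```text
time: 39.4
ee_pos: [0.4849, 0.2991, 0.3271]
tcp_rot: [-179.9, 0.0, 101.2]
wrist_force: [0.4, -0.5, -0.1]
opening: 0.0515
grasp_force: 0.0
```

```bash
python3 - <<'E'
from h import *
to([.4844,.3003,.2365],101.5)
E
```

```text
shift [ 1.3 -0.2 90.6] twist -0.005 rows 2.0 1.0
```

Emit:
apply_moves(motion=[{"jaw": 0.2,"xyz": [1,0,50],"twist": 0},{"jaw": 0.2,"xyz": [1,0,90],"twist": 0},{"jaw": 0.2,"xyz": [1,0,90],"twist": 0},{"jaw": -0.6,"xyz": [1,0,90],"twist": 0},{"jaw": -0.6,"xyz": [1,0,90],"twist": 0}])

```text
time: 40.02
ee_pos: [0.4848, 0.3009, 0.2403]
tcp_rot: [179.8, -0.0, 101.3]
wrist_force: [-0.6, -0.6, 1.5]
opening: 0.0259
grasp_force: 39.1
```

Emit:
apply_moves(motion=[{"jaw": -0.6,"xyz": [0,0,0],"twist": 0},{"jaw": -0.6,"xyz": [0,0,0],"twist": 0}])

```text
time: 40.28
ee_pos: [0.4846, 0.3014, 0.2393]
tcp_rot: [179.9, -0.1, 101.3]
wrist_force: [1.1, 3.2, 3.5]
opening: 0.0259
grasp_force: 39.3
```

```bash
python3 - <<'E'
from h import *
arc(101.5,.549,95.2,0,10,zo=0)
E
```

```text
off [-0.32876133  1.76016694  1.43370513]
[np.float64(3.4), np.float64(1.2), np.float64(6.3)] tw 0.007
[np.float64(6.4), np.float64(2.6), np.float64(12.8)] tw 0.018
[np.float64(9.0), np.float64(3.9), np.float64(19.5)] tw 0.029
[np.float64(11.3), np.float64(5.4), np.float64(26.4)] tw 0.04
[np.float64(13.2), np.float64(6.8), np.float64(33.3)] tw 0.051
--
[np.float64(1.6), np.float64(1.4), np.float64(7.1)] tw 0.011
[np.float64(2.7), np.float64(2.8), np.float64(14.2)] tw 0.022
[np.float64(3.5), np.float64(4.3), np.float64(21.4)] tw 0.033
[np.float64(3.8), np.float64(5.7), np.float64(28.7)] tw 0.044
[np.float64(3.8), np.float64(7.2), np.float64(36.0)] tw 0.055
--
```

Emit:
apply_moves(motion=[{"jaw": -0.6,"xyz": [3.4,1,6],"twist": 0.007},{"jaw": -0.6,"xyz": [6.4,2.5,12.5],"twist": 0.018},{"jaw": -0.6,"xyz": [9,4,19],"twist": 0.029},{"jaw": -0.6,"xyz": [11.3,5.4,25.5],"twist": 0.04},{"jaw": -0.6,"xyz": [13,7,32.5],"twist": 0.051}])

```text
time: 40.9
ee_pos: [0.4882, 0.3157, 0.2055]
tcp_rot: [180.0, -0.1, 98.4]
wrist_force: [-2.6, 3.5, 5.3]
opening: 0.0259
grasp_force: 40.1
```

Emit:
apply_moves(motion=[{"jaw": -0.6,"xyz": [1.6,1.4,7],"twist": 0.011},{"jaw": -0.6,"xyz": [2.7,2.8,14],"twist": 0.022},{"jaw": -0.6,"xyz": [3.5,4.3,21],"twist": 0.033},{"jaw": -0.6,"xyz": [3.8,5.7,28],"twist": 0.044},{"jaw": -0.6,"xyz": [4,7,35],"twist": 0.055}])

```text
time: 41.52
ee_pos: [0.4949, 0.3197, 0.17]
tcp_rot: [-180.0, 0.0, 95.2]
wrist_force: [-1.5, 1.1, 4.5]
opening: 0.0256
grasp_force: 40.8
```

Emit:
apply_moves(motion=[{"jaw": -0.6,"xyz": [0,0,0],"twist": 0},{"jaw": -0.6,"xyz": [0,0,0],"twist": 0},{"jaw": 0.2,"xyz": [0,0,0],"twist": 0},{"jaw": 0.2,"xyz": [0,0,0],"twist": 0},{"jaw": 0.2,"xyz": [0,0,0],"twist": 0}])

```text
time: 42.15
ee_pos: [0.4948, 0.3199, 0.1707]
tcp_rot: [180.0, 0.0, 95.2]
wrist_force: [0.1, 0.0, 0.6]
opening: 0.051
grasp_force: 0.0
```

Emit:
apply_moves(motion=[{"jaw": 0.2,"xyz": [0,0,-40],"twist": 0},{"jaw": 0.2,"xyz": [0,0,-100],"twist": 0},{"jaw": 0.2,"xyz": [40,0,-140],"twist": 0},{"jaw": 0.2,"xyz": [90,0,-140],"twist": 0},{"jaw": 0.2,"xyz": [90,0,-140],"twist": 0}])

```text
time: 42.78
ee_pos: [0.4861, 0.4123, 0.3096]
tcp_rot: [-180.0, 0.0, 95.4]
wrist_force: [0.5, -0.4, 0.1]
opening: 0.0514
grasp_force: 0.0
```

```bash
python3 - <<'E'
from h import *
ball("z")
p,d=camera("top");C=cloud("top",d)
for c in([.5928,-.097],[.508,-.0923],[.5122,-.0174]):
    m=(abs(C[...,0]-c[0])<.042)&(abs(C[...,1]-c[1])<.034)&(C[...,2]>.0175)&(C[...,2]<.035)
    if m.sum()>50:print(m.sum(),C[m].mean(0).round(4))
print(sensors.get_obs()['ee_pos'])
cv2.imwrite("pics/c7.png",p[:,:,::-1])
E
```

```text
top [132 260  15  14 167] ball [0.494  0.3225 0.1702] R 0.1322 res 0.00065 az 95.6 tilt 0.002
   miss plate 0.2126
   miss nest 0.1575
side [284 347  20  21 335] ball [0.4952 0.3201 0.1705] R 0.1296 res 0.00048 az 95.2 tilt 0.004
   miss plate 0.2118
   miss nest 0.1573
393 [ 0.5932 -0.0962  0.0217]
403 [ 0.5079 -0.0923  0.0218]
400 [ 0.5137 -0.0165  0.0218]
[0.48655389 0.4091639  0.3103539 ][ WARN:0@2.516] global loadsave.cpp:1063 imwrite_ Unsupported depth image for selected encoder is fallbacked to CV_8U.
```

View pics/c7.png

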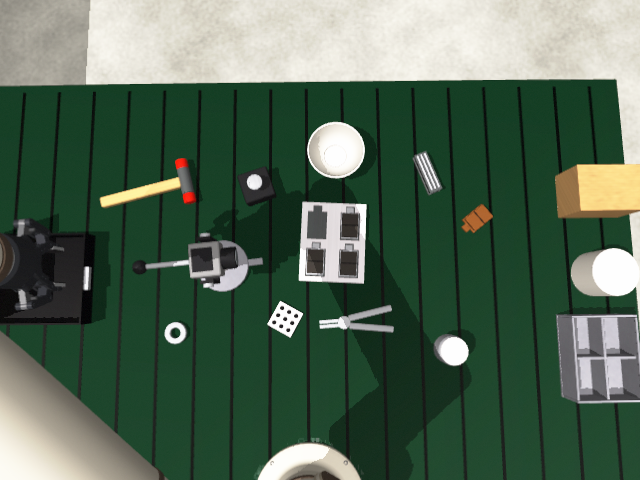

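The top view shows the camera level above its tongue, with the rod from (139,267) and the tongue end at (262,261). The three pads are seated and the bystanders are where they were. I'll check the tongue angle once more, then hand in.

```bash
python3 - <<'E'
from h import *
p=cv2.imread("pics/c7.png").astype(int)
m=(p.max(2)-p.min(2)<45)&(p.max(2)>90);u=np.argwhere(m)[:,::-1];w=atz("top",u,.01)[:,:2];v=w-P[:2];r=np.hypot(*v.T)
k=(r>.066)&(r<.089)&(v[:,1]<0)&(abs(v[:,0])<.03);a=np.degrees(np.arctan2(*v[k].mean(0)[::-1]));print(k.sum(),a)
o=sensors.get_obs();print(o['time'],o['qd'].round(1))
if abs(a+84.6)<2.5: print(bot.job_done())
E
```

```text
66 -84.51404855570502
42.925 [-0.9 -0.9 -0.4  0.  -0.   0. ]
the job is handed in; nothing more can be done
None
```

Job handed in at about 43 s: I took both photographs with the plunger fully down, the three pads present are seated flat in their pockets, and the camera is parked level and straight over its tongue.

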